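Check the slide of the cup feeder and load it with a nested stack

ROBOT

A 7-joint arm with a two-finger parallel gripper is mounted at the origin on a cart in front of the work surface, level with it; the furniture and walls round the work are solid. World frame = base frame: x ahead of the robot, y to its left, z up, the work surface at z = 0. Lengths are in m, angles in rad, forces in N, time in s.
With the tool pointing down it reaches from about 0.35 to 0.9 m from the base axis. Payload 8.1 kg.
Tool frame: the origin (TCP) lies at the very end of the fingers, on their centre line; the grasp point (between the pads) lies 19 mm behind it (arm.tcp_to_grasp is the distance from the TCP to the grasp point, in m); z points along the fingers, y is the line along which they close (so a half turn about z gives the same grasp; the last joint's range is limited). The gripper opens to 92 mm and grips with 3 to 60 N. Pads are 19 mm wide; open, the fingers measure 130 mm over their backs; the gripper's body (75 mm by 190 mm) begins 47 mm behind the grasp point.
Start: joints at [1.111, 0.434, 0.025, 1.573, -0.012, 1.134, -0.075], TCP at [0.218, -0.586, 0.227] pointing down, gripper open.
Joint ranges: [-2.62, 2.62], [-0.44, 2.09], [-1.27, 1.32], [0.08, 2.57], [-1.32, 4.46], [0.12, 2], [-2.74, 2.74]. Speed limits (rad/s): [2.22, 2.22, 3.01, 3.01, 3.14, 3.14, 3.14].

INTERFACE

Orientations are given as a rotation vector (axis times angle).
In Python, from cell import arm gives the robot as it stands.
- The arm moves only by the shell command python3 nudge.py 'ROWS' [FORCE]. ROWS is a JSON list of rows, 1 to 10 of them, each of 5 numbers: dx, dy, dz in m, then a turn about the tool's z in rad, then the opening from 0.0 (shut) to 1.0 (fully open); each row shifts and turns the commanded pose from where the row before left it, along the tool's axes as they then stand; what a row does not reach is not made up. A row lasts 1/10 s, in which the tool goes at most 0.05 m and 0.15 rad, less where a joint would pass 70% of its speed; a pose out of reach is approached as far as the arm can. The fingers move at their own pace and stop on an object; FORCE is the grip in N (left out, the last holds). Time passes only in rows, so rows that do not move let the fingers close. It prints the time, the measured TCP pose, the force, the opening and the grip force at its end.
- arm.observe(): the state, without advancing time (a new reading comes with each control period).
- arm.get_image(name): name is "scene" or "top"; returns a dict with "image" (384x512x3 uint8, blue, green, red), "fx", "fy", "cx", "cy" (pixels), "distortion" ([k1, k2, p1, p2, k3] as OpenCV has them; the pictures are not rectified), "cam_to_world" (4x4, takes a point from camera to world coordinates). Camera axes: x right, y down, z forward; pixel columns grow to the right and rows downward; lengths in m; the calibration is good to about 2 mm. A picture is of the moment at which its call begins. There is no depth.
- arm.sign_off(): hands the job in; it is judged then, once.
The state is a dict: "clock": time; "joints": joint angles; "dq": joint speeds; "joint_efforts": joint torques, N m; "position": TCP position; "ee_rot": TCP orientation; "force": force on the tool from outside, world axes, zero at the start; "ft_torque": the same for the moment, N m; "width": opening from 0.0 (shut) to 1.0 (fully open); "gripper_force": force on a finger pad.
Only numpy, scipy, OpenCV 4.12 (cv2) and the standard library are available. Lean on these libraries where they do the work, as an engineer would, in place of code of your own. Each camera call takes 0.05 s, during which the arm holds its last target. There are 200 camera calls.

TASK

Get the cup feeder ready for its run. First run the empty carriage smoothly through its full travel twice, each time in to the stop under the pick-up head and then out to the stop at the loading end, feeling for sticky spots; then nest all the loose metal cups, upright, into one stack in the round socket of the carriage. Turn the dial up one click from its bottom position for each cup in the stack, so that the pick-up head will hover just above the top cup, then slide the loaded carriage in under the head to the stop and let go, leaving the other things on the bench alone.

Things in the scene. Friction and masses are not known exactly. Their poses are not given: they have to be found in the camera images.
- feeder: cup feeder, fixed: aluminium bed 110 mm wide (its x), 435 mm long (y), 12 mm thick. Origin on the bench top. Loading end toward its +y, pick-up end toward -y (stop blocks at y +180, -163 mm, 36 mm tall). A 30 mm square column 240 mm tall at x +69, y -110 carries the pick-up head on an arm over the pick-up position. A grey gearbox 55 mm tall at y -217 has the dial on top.
- carriage (a joint): travel of the carriage along the feeder's -y, in m: 0 = against the stop at the loading end, 0.16 = against the stop at the pick-up end. Friction about 2 N plus 8 N per m/s; it stays where it is left. Keep it below 0.4 m/s.
- seat (a point): centre of the seat on the carriage, on its flat floor 42 mm above the bench: a black funnel-shaped socket 22 mm tall, 60 mm across outside at its mouth, inside widening from 46 mm at the floor to 54 mm; a cup's foot stands on the floor with 2 to 3 mm play. Axes as the feeder's; moves with the carriage: at y +50 mm of the feeder at the loading end, -110 mm at the pick-up end, x 0.
- carriage_grip (a point): where to grip the carriage: upright black block 14 mm thick (x), 30 mm long (y), top 98 mm above the bench (18 mm above this point), foot flange at 48 mm; 95 mm from the seat toward +y. Axes as the feeder's. Pinch it across x from above, so that the fingers stay clear of the stack.
- dial (a joint): angle of the dial in rad, 0 = bottom position (a stop, where it starts), growing clockwise seen from above up to 5 clicks of 30 degrees (0.524 rad); detent torque about 0.05 Nm, released it snaps to the nearest click. Each click up raises the pick-up head 20 mm.
- dial_grip (a point): middle of the bar grip of the dial on its vertical axis, 79 mm above the bench: bar 40 mm long (this point's x, which turns with the dial), 12 mm thick (y), top 13 mm above this point; below it a disc 42 mm across whose top is 16 mm below this point. The bar lies along the feeder's x with the dial at 0.
- pick_face (a point): centre of the underside of the pick-up head's 40 mm rubber pad, at x 0, y -110 mm of the feeder; 78 mm above the bench with the dial at 0 and 20 mm higher for each click. With n cups nested in the seat and n clicks it hovers 8 mm above the top rim. Lower than the stack, it blocks the way of the cups.
- cup_a: one of two to four equal aluminium cups standing upright on the bench (absent: None): 48 mm tall with a heavy foot, band 60 mm across from 28 mm up to the rim, below it a shoulder and a body tapering from 51 mm to a 41 mm foot; rim wall 2.5 mm, 70 g. Origin at the centre of the foot's underside, z up. Nested, the shoulder of one rests on the rim of the one below, 20 mm higher, 2 mm play.
- cup_b: one of two to four equal aluminium cups standing upright on the bench (absent: None): 48 mm tall with a heavy foot, band 60 mm across from 28 mm up to the rim, below it a shoulder and a body tapering from 51 mm to a 41 mm foot; rim wall 2.5 mm, 70 g. Origin at the centre of the foot's underside, z up. Nested, the shoulder of one rests on the rim of the one below, 20 mm higher, 2 mm play.
- cup_c: one of two to four equal aluminium cups standing upright on the bench (absent: None): 48 mm tall with a heavy foot, band 60 mm across from 28 mm up to the rim, below it a shoulder and a body tapering from 51 mm to a 41 mm foot; rim wall 2.5 mm, 70 g. Origin at the centre of the foot's underside, z up. Nested, the shoulder of one rests on the rim of the one below, 20 mm higher, 2 mm play.
- cup_d: one of two to four equal aluminium cups standing upright on the bench (absent: None): 48 mm tall with a heavy foot, band 60 mm across from 28 mm up to the rim, below it a shoulder and a body tapering from 51 mm to a 41 mm foot; rim wall 2.5 mm, 70 g. Origin at the centre of the foot's underside, z up. Nested, the shoulder of one rests on the rim of the one below, 20 mm higher, 2 mm play.
- tweezers: bystander: white tweezers 130 mm long, 9 mm high, lying flat
- petri: bystander: closed petri dish, 60 mm across, 16 mm high
- weight: bystander: small steel calibration weight, 22 mm across, 44 mm tall
- beaker: bystander: glass beaker, 52 mm across, 60 mm tall
- jar: bystander: white screw-lid jar, 66 mm across, 83 mm tall
- film: bystander: roll of film, 58 mm across, 50 mm tall

How it is judged:
On the way, in this order (a step that is already met when the one before it is completed fails the run):
1. empty carriage in to the stop under the pick-up head (value of joint carriage above 0.157 m and horizontal distance between each of cup_a, cup_b, cup_c, cup_d and seat above 0.06 m), for 0.1 s.
2. empty carriage out to the stop at the loading end (value of joint carriage below 0.003 m and horizontal distance between each of cup_a, cup_b, cup_c, cup_d and seat above 0.06 m), for 0.1 s.
3. empty carriage in to the stop a second time (all of step 1), for 0.1 s.
4. empty carriage out to the loading end a second time (all of step 2), for 0.1 s.
5. all cups nested in one upright stack in the seat and released (horizontal distance between each of cup_a, cup_b, cup_c, cup_d and seat below 0.01 m and angle between each of cup_a, cup_b, cup_c, cup_d's own z axis and vertical below 0.07 rad and z of cup_a in the frame of seat between -0.004 and 0.066 m and linear speed of each of cup_a, cup_b, cup_c, cup_d below 0.03 m/s and z of cup_b in the frame of seat between -0.004 and 0.066 m and z of cup_c in the frame of seat between -0.004 and 0.066 m and z of cup_d in the frame of seat between -0.004 and 0.066 m and z of any of cup_a, cup_b, cup_c, cup_d in the frame of seat below 0.004 m and contact force between each of cup_a, cup_b, cup_c, cup_d and the fingers below 0.1 N), for 0.3 s.
At the end, for the whole second after the job is handed in: All cups nested in one stack in the seat, upright within 4 degrees, within 10 mm of its axis, the lowest within 4 mm of its floor, at rest; carriage within 3 mm of the pick-up stop; pad of the head 2 to 14 mm above the top rim; nothing held (all of step 5 and z of each of cup_a, cup_b, cup_c, cup_d in the frame of pick_face below -0.05 m and z of any of cup_a, cup_b, cup_c, cup_d in the frame of pick_face above -0.062 m and value of joint carriage above 0.157 m and velocity of joint carriage below 0.01 m/s and contact force between the fingers and anything else below 0.1 N); the robot touches nothing.
It fails at once if the carriage is slammed (faster than 0.4 m/s) (velocity of joint carriage above 0.4 m/s or velocity of joint carriage below -0.4 m/s).
It fails at once if a bystander is moved more than 6 cm or knocked over (distance of any of tweezers, petri, weight, beaker, jar, film from where it was at the start of the episode above 0.06 m or angle between any of petri, weight, beaker, jar, film's own z axis and vertical above 0.6 rad).
Of cup_a, cup_b, cup_c, cup_d only 2 to 4 are there at a start; the rules pass over those that are not, and their reading is None.
At some moment in a run one of cup_a, cup_b, cup_c, cup_d may be knocked a few centimetres aside while the robot is not near it.
Once in a run the grip may slacken for a moment while it holds something.
It also fails if it takes over 210 s, if anything falls off the work surface, if the arm or the gripper's body presses on something with over 40 N, if the wrist force passes 120 N, or if a joint passes its speed limit or range.

## Working session

There is one attempt and no reset: what is moved stays moved. The work goes in short steps, Python scripts to look and compute and a shell command to move; the robot and the scene stay as the last step left them, time stands still between calls to the robot, and variables do not carry over. Pictures are saved under pics/ and viewed, at most 14 in all, crops included, and the job is handed in when it is done.

```bash
ls; mkdir -p pics
python3 - <<'E'
from cell import arm
import cv2,numpy as np
for n in("scene","top"):
    d=arm.get_image(n); cv2.imwrite(f"pics/{n}0.png",d["image"])
    print(n,d["fx"],d["fy"],d["cx"],d["cy"],d["distortion"],np.round(d["cam_to_world"],4).tolist())
print(arm.observe())
E
```

```text
cell.py
nudge.py
pics
scene 382.673237729411 382.673237729411 261.0682647610256 195.45561093179978 [-0.03747396  0.          0.          0.          0.        ] [[0.5347, -0.3212, 0.7816, -0.7012], [-0.8449, -0.2162, 0.4892, -0.7771], [0.0119, -0.922, -0.387, 0.7198], [0.0, 0.0, 0.0, 1.0]]
top 450.90923004063933 450.90923004063933 254.03486096944746 191.9000984945548 [-0.04571263  0.          0.          0.          0.        ] [[0.0013, -0.9969, 0.079, 0.4384], [-0.9999, -0.0004, 0.0111, 0.0028], [-0.011, -0.079, -0.9968, 1.5097], [0.0, 0.0, 0.0, 1.0]]
{'clock': 0.1, 'joints': array([ 1.11139324,  0.43514877,  0.02497657,  1.57403336, -0.01159199,
        1.13399226, -0.07508536]), 'dq': array([-0.00153896, -0.00193635, -0.00034788, -0.00129221,  0.00084809,
        0.00239572, -0.0018788 ]), 'joint_efforts': array([ 3.27663634e-03, -6.69128823e+01,  9.88080092e-01, -3.15146506e+01,
       -6.05759583e-02,  3.73555126e-02,  3.98945645e-05]), 'position': array([ 0.21808043, -0.58521467,  0.22601576]), 'ee_rot': array([-3.09038546e+00, -5.57167327e-01,  6.13233206e-04]), 'force': array([-0.13760054,  0.62658138,  0.12282105]), 'ft_torque': array([0.00431448, 0.00310827, 0.00767476]), 'gripper_force': 0.0, 'width': 1.001192847544532}
```

View pics/scene0.png

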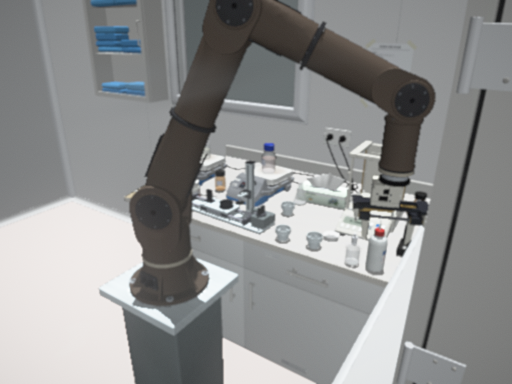

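View pics/top0.png

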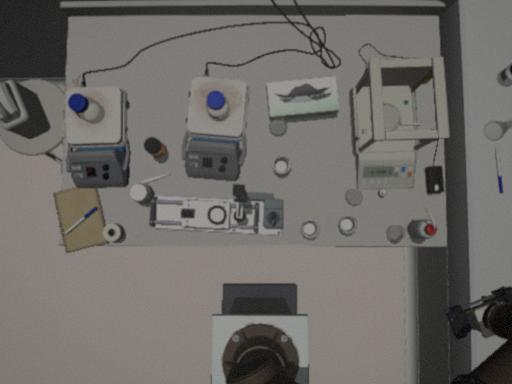

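```bash
cat > h.py <<'E'
from cell import arm
import cv2,numpy as np
def shot(n="top"): return arm.get_image(n)
def ray(d,uv):
    K=np.array([[d["fx"],0,d["cx"]],[0,d["fy"],d["cy"]],[0,0,1]])
    p=cv2.undistortPoints(np.array(uv,float).reshape(-1,1,2),K,np.array(d["distortion"]))[:,0]
    T=np.array(d["cam_to_world"]); return T[:3,3],np.c_[p,np.ones(len(p))]@T[:3,:3].T
def onz(d,uv,z):
    o,r=ray(d,uv); return o+r*((z-o[2])/r[:,2])[:,None]
def pix(d,P):
    T=np.linalg.inv(np.array(d["cam_to_world"])); K=np.array([[d["fx"],0,d["cx"]],[0,d["fy"],d["cy"]],[0,0,1]])
    return cv2.projectPoints(np.array(P,float).reshape(-1,1,3),cv2.Rodrigues(T[:3,:3])[0],T[:3,3],K,np.array(d["distortion"]))[0][:,0]
def crop(d,x0,y0,w,h,s,name):
    cv2.imwrite(name,cv2.resize(d["image"][y0:y0+h,x0:x0+w],None,fx=s,fy=s,interpolation=cv2.INTER_CUBIC))
E
python3 - <<'E'
from h import *
d=shot(); crop(d,140,145,150,100,5.3,"pics/c1.png"); crop(d,255,100,190,145,4.1,"pics/c2.png")
E
```

```text
(no output)
```

View pics/c1.png

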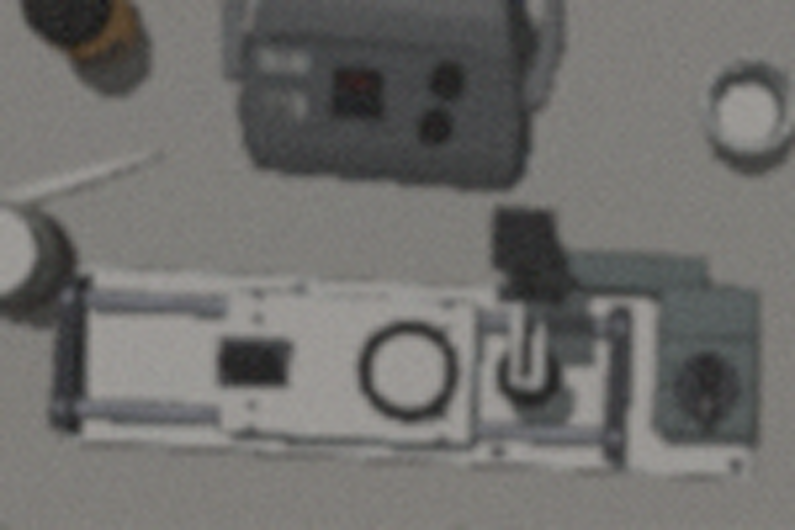

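View pics/c2.png

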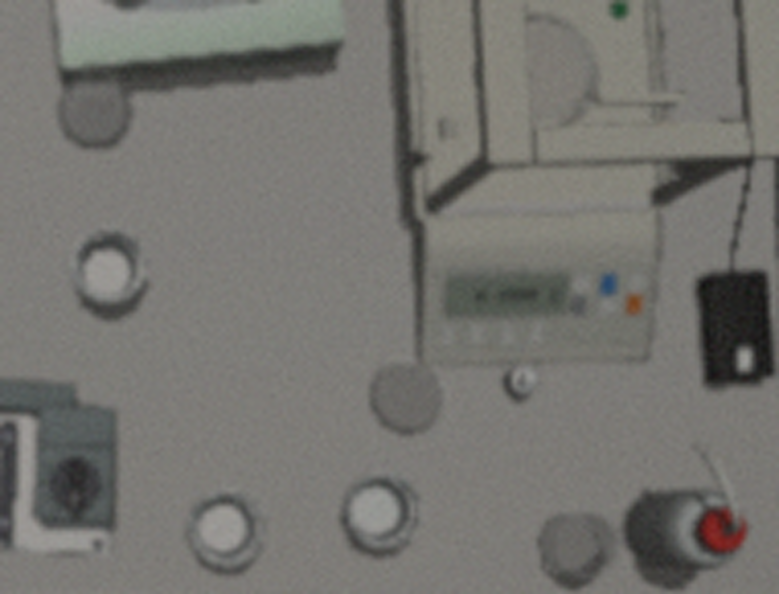

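```bash
cat >> h.py <<'E'
def c1(x,y): return [(x+.5)/5.3+140-.5,(y+.5)/5.3+145-.5]
E
python3 - <<'E'
from h import *
d=shot()
f=lambda x,y,z:onz(d,[c1(x,y)],z)[0].round(4)
print("stopL",f(70,355,.036),"stopR",f(619,385,.036))
print("bed",f(75,437,.012),f(750,475,.012),f(88,272,.012))
print("ring",f(409,370,.064),"gripblk",f(254,350,.098), "dial",f(708,387,.092),"pad/arm",f(528,380,.08))
# cup rims: bright blob bottoms
im=cv2.cvtColor(d["image"],cv2.COLOR_BGR2GRAY)
for (u,v) in((281,166),(309.5,229),(347,225)):
    u,v=int(u),int(v); p=im[v-9:v+10,u-9:u+10]; m=(p>165).astype(np.uint8)
    M=cv2.moments(m,True); c=(M["m10"]/M["m00"]+u-9,M["m01"]/M["m00"]+v-9)
    print(c,M["m00"],p.max(),onz(d,[c],.012)[0].round(4))
g=cv2.GaussianBlur(im,(0,0),1)
# black mask of ring and grip
m=(g[200:235,175:235]<75).astype(np.uint8)
n,l,s,c=cv2.connectedComponentsWithStats(m)
for i in range(1,n):
    if s[i,4]>15: print(s[i]+[175,200,0,0,0],c[i]+[175,200])
E
```

```text
stopL [0.4902 0.3515 0.036 ] stopR [0.4722 0.0114 0.036 ]
bed [0.4395 0.3531 0.012 ] [ 0.4167 -0.0703  0.012 ] [0.5434 0.3467 0.012 ]
ring [0.4804 0.1383 0.064 ] gripblk [0.4911 0.2272 0.098 ] dial [ 0.4697 -0.0417  0.092 ] pad/arm [0.4741 0.0655 0.08  ]Traceback (most recent call last):
  File "<stdin>", line 11, in <module>
ZeroDivisionError: float division by zero
```

Run:
```python
from h import *
d=shot()
im=cv2.cvtColor(d["image"],cv2.COLOR_BGR2GRAY); g=cv2.GaussianBlur(im,(0,0),.7)
print(im.max(),g[150:180,270:295].max(),np.median(g[100:240,260:350]))
for (u,v) in((281,166),(309,229),(347,225)):
    p=g[v-9:v+10,u-9:u+10]; m=(p>np.median(g[100:240,260:350])+25).astype(np.uint8)
    n,l,s,c=cv2.connectedComponentsWithStats(m); i=1+s[1:,4].argmax()
    q=c[i]+[u-9,v-9]
    print(s[i],q.round(2),onz(d,[q],.02)[0].round(4))
m=(g[200:235,175:235]<75).astype(np.uint8)
n,l,s,c=cv2.connectedComponentsWithStats(m)
for i in range(1,n):
    if s[i,4]>15: 
        q=c[i]+[175,200]; print(s[i]+[175,200,0,0,0],q.round(2),onz(d,[q],.064)[0].round(4),onz(d,[q],.08)[0].round(4))
s=shot("scene"); crop(s,180,140,170,125,4.7,"pics/s1.png")
```

```text
157 152 124.0
[ 5  6  8  7 40] [280.42 165.95] [ 0.6431 -0.0684  0.02  ]
[ 5  5  8  8 43] [308.86 228.47] [ 0.4357 -0.1613  0.02  ]
[ 5  5  8  8 37] [346.3  224.11] [ 0.4501 -0.2848  0.02  ]
[208 206  16  13  25] [213.2  209.96] [0.4947 0.1499 0.064 ] [0.4941 0.1483 0.08  ]
[182 210  12   7  83] [187.43 213.04] [0.4847 0.2328 0.064 ] [0.4842 0.2302 0.08  ]
[211 218  14   6  21] [218.33 221.52] [0.4576 0.1331 0.064 ] [0.4574 0.1317 0.08  ]
```

View pics/s1.png

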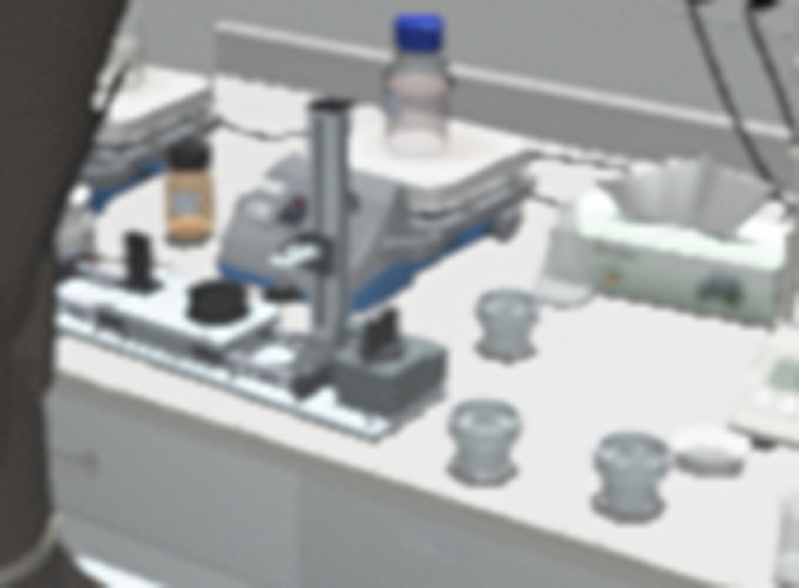

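```bash
cat >> h.py <<'E'
from scipy.spatial.transform import Rotation as R
YAW=-.053; O=np.array([.481,.174,0]); RF=R.from_euler('z',YAW)
def W(x,y,z): return O+RF.apply([x,y,z])
def to(p,a=None):
    "a: wanted world angle of tool y (mod pi); delta in present tool axes, then turn"
    s=arm.observe(); r=R.from_rotvec(s["ee_rot"]); t=r.apply([0,1,0]); h=np.arctan2(t[1],t[0])
    print("clock",round(s["clock"],2),"pos",s["position"].round(4),"tooly ang",round(h,3),"F",s["force"].round(1),"w",round(s["width"],3))
    if p is not None: print("  d tool",r.inv().apply(np.array(p)-s["position"]).round(4))
    if a is not None:
        e=(h-a+np.pi/2)%np.pi-np.pi/2; print("  turn",round(e,3),"j7",s["joints"][6].round(2))
E
python3 - <<'E'
from h import *
to(W(0,.056,.061),YAW); print(W(0,.056,.061))
E
python3 nudge.py '[[0,0,-0.04,0,1],[0,0,-0.04,0,1],[0.025,-0.025,0,0,1],[0.025,-0.03,0,0,1],[0.027,-0.034,0,0,1],[0.027,-0.034,0,0,1],[0.027,-0.034,0,0,1],[0.027,-0.034,0,0,1],[0.027,-0.034,0,0,1],[0.027,-0.034,0,0,1]]' 30; python3 nudge.py '[[0.027,-0.034,0,0,1],[0.027,-0.034,0,0,1],[0.027,-0.034,0,0,1],[0.027,-0.034,0,0,1],[0.027,-0.034,0,0,1],[0.027,-0.034,0,0,1],[0.027,-0.034,0,0,1],[0.027,-0.034,0,0,1],[0,0,0,0,1]]'; python3 -c "
from h import *
to(W(0,.056,.061),YAW)"
```

```text
clock: 1.3
position: [0.3267, -0.2672, 0.3069]
ee_rot: [3.091, 0.557, 0.0]
force: [1.1, 0.7, -1.2]
width: 0.999
gripper_force: 0.0
clock: 2.2
position: [0.4346, 0.0673, 0.3071]
ee_rot: [-3.087, -0.569, -0.003]
force: [-0.6, -0.5, -0.5]
width: 1.002
gripper_force: 0.0
clock 2.2 pos [0.4346 0.0673 0.3071] tooly ang -1.206 F [-0.6 -0.5 -0.5] w 1.002
  d tool [ 0.1035 -0.1338  0.2466]
  turn -1.153 j7 -1.55
```

```bash
python3 nudge.py '[[0.025,-0.033,0,0,1],[0.026,-0.033,0,0,1],[0.026,-0.034,0,0,1],[0.026,-0.034,0,0,1],[0,0,0,-0.144,1],[0,0,0,-0.144,1],[0,0,0,-0.144,1],[0,0,0,-0.144,1],[0,0,0,-0.144,1],[0,0,0,-0.144,1]]'; python3 nudge.py '[[0,0,0,-0.144,1],[0,0,0,-0.144,1],[0,0,0.04,0,1],[0,0,0.04,0,1],[0,0,0.04,0,1],[0,0,0.02,0,1],[0,0,0,0,1]]';python3 - <<'E'
from h import *
to(W(0,.056,.061),YAW)
d=shot(); crop(d,140,145,150,100,5.3,"pics/c3.png")
s=shot("scene"); crop(s,150,120,170,125,4.7,"pics/s3.png")
E
```

```text
clock: 3.2
position: [0.4837, 0.2222, 0.3066]
ee_rot: [2.569, 1.807, -0.001]
force: [-0.7, -0.1, -0.6]
width: 1.0
gripper_force: 0.0
clock: 3.9
position: [0.4822, 0.2209, 0.1639]
ee_rot: [-2.289, -2.15, 0.008]
force: [-0.5, -0.2, 0.3]
width: 0.998
gripper_force: 0.0
clock 3.9 pos [0.4822 0.2209 0.1639] tooly ang -0.062 F [-0.5 -0.2  0.3] w 0.998
  d tool [0.0094 0.0016 0.1029]
  turn -0.009 j7 -0.99
```

View pics/s3.png

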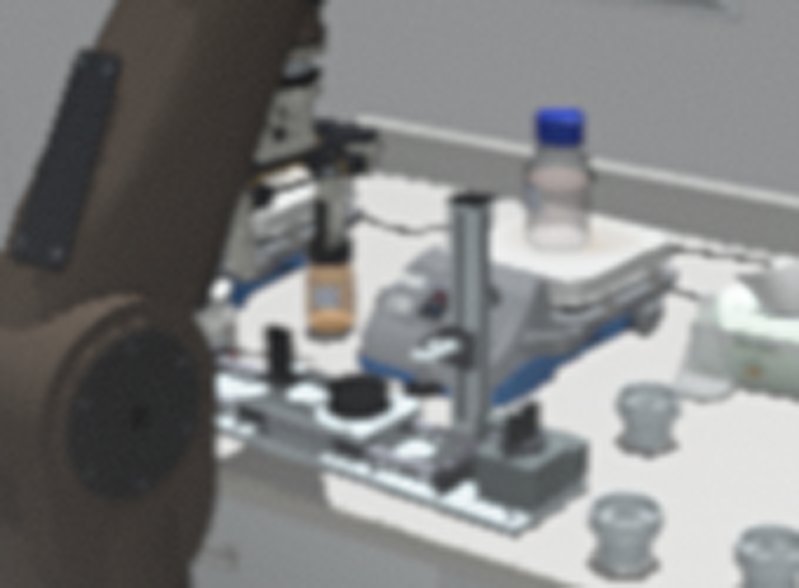

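```bash
python3 - <<'E'
from h import *
s=shot("scene")
print(onz(s,[[278.5/4.7+150-.4,332/4.7+120-.4]],.098), pix(s,[W(0,.056,.098),W(0,.059,.098),W(0,-.037,.064)]), 278/4.7+150,332/4.7+120, 361/4.7+150,385/4.7+120)
E
python3 nudge.py '[[0.009,0.001,0,-0.009,1],[0,0,0.04,0,1],[0,0,0.04,0,1],[0,0,0.02,0,1],[0,0,0.003,0,1],[0,0,0,0,0],[0,0,0,0,0],[0,0,0,0,0],[0,0,0,0,0],[0,0,0,0,0]]' 30;python3 - <<'E'
from h import *
to(W(0,.056,.061),YAW)
E
```

```text
[[0.47760937 0.22734333 0.098     ]] [[209.33208451 189.65886543]
 [208.81919346 189.50361476]
 [225.93564098 202.01936641]] 209.14893617021278 190.63829787234042 226.8085106382979 201.91489361702128
clock: 5.05
position: [0.4856, 0.2319, 0.0643]
ee_rot: [2.28, 2.161, 0.001]
force: [-0.2, 0.2, 0.6]
width: 0.616
gripper_force: 0.0
clock 5.05 pos [0.4856 0.2319 0.0643] tooly ang -0.053 F [-0.2  0.2  0.6] w 0.616
  d tool [-0.002  -0.0015  0.0033]
  turn -0.0 j7 -1.11
```

```bash
python3 nudge.py '[[0,0,0,0,0],[0,0,0,0,0],[0,0,0,0,0],[0,0,0,0,0],[0,0,0,0,0],[0,0,0,0,0],[0,0,0,0,0],[0,0,0,0,0]]' 30;python3 - <<'E'
from h import *
to(W(0,-.015,.064),YAW)
d=shot(); crop(d,140,145,150,100,5.3,"pics/c4.png")
E
```

```text
clock: 5.85
position: [0.4851, 0.2318, 0.0637]
ee_rot: [-2.279, -2.162, 0.0]
force: [-0.7, -0.2, -0.6]
width: 0.152
gripper_force: 30.0
clock 5.85 pos [0.4851 0.2318 0.0637] tooly ang -0.053 F [-0.7 -0.2 -0.6] w 0.152
  d tool [-0.0729 -0.0011 -0.0003]
  turn 0.0 j7 -1.11
```

View pics/c4.png

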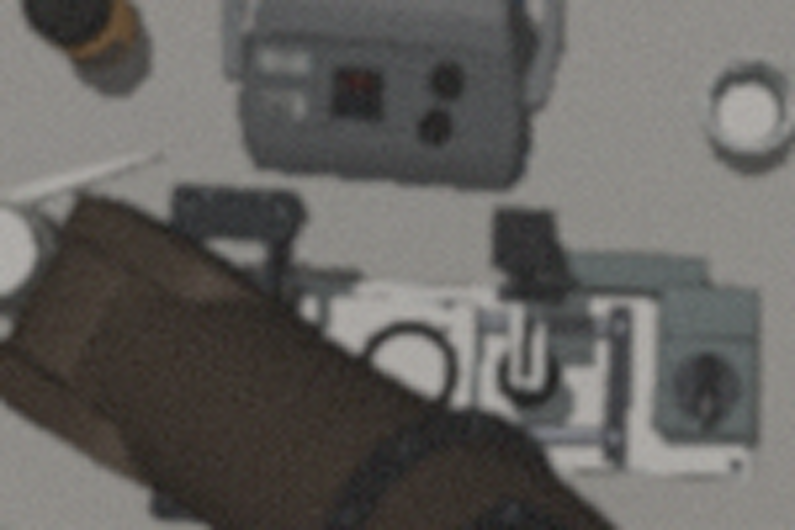

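```bash
python3 nudge.py '[[-0.008,0,0,0,0],[-0.012,0,0,0,0],[-0.014,0,0,0,0],[-0.014,0,0,0,0],[-0.012,0,0,0,0],[-0.008,0,0,0,0],[-0.003,0,0,0,0],[-0.003,0,0,0,0],[-0.002,0,0,0,0],[0,0,0,0,0]]';python3 - <<'E'
from h import *
to(W(0,-.015,.064),YAW)
E
```

```text
clock: 6.9
position: [0.4811, 0.1561, 0.0638]
ee_rot: [2.279, 2.162, 0.0]
force: [0.0, 0.0, -1.5]
width: 0.157
gripper_force: 3.0
clock 6.9 pos [0.4811 0.1561 0.0638] tooly ang -0.053 F [ 0.   0.  -1.5] w 0.157
  d tool [ 0.0029 -0.0011 -0.0002]
  turn 0.0 j7 -1.0
```

```bash
python3 nudge.py '[[0,0,0,0,0],[0,0,0,0,0],[0,0,0,0,0]]' 30; python3 nudge.py '[[-0.003,0,0,0,0],[-0.003,0,0,0,0],[-0.002,0,0,0,0],[0,0,0,0,0]]';python3 - <<'E'
from h import *
to(W(0,-.015,.064),YAW)
d=shot(); crop(d,140,145,150,100,5.3,"pics/c5.png")
E
```

```text
clock: 7.2
position: [0.4812, 0.1561, 0.0638]
ee_rot: [2.279, 2.162, -0.0]
force: [-0.6, 0.6, 0.5]
width: 0.15
gripper_force: 30.0
clock: 7.6
position: [0.4812, 0.1555, 0.0641]
ee_rot: [-2.27, -2.162, -0.016]
force: [3.6, 25.3, -17.6]
width: 0.151
gripper_force: 30.0
clock 7.6 pos [0.4812 0.1555 0.0641] tooly ang -0.048 F [  3.6  25.3 -17.6] w 0.151
  d tool [ 0.0034 -0.0011  0.0001]
  turn 0.005 j7 -0.98
```

View pics/c5.png

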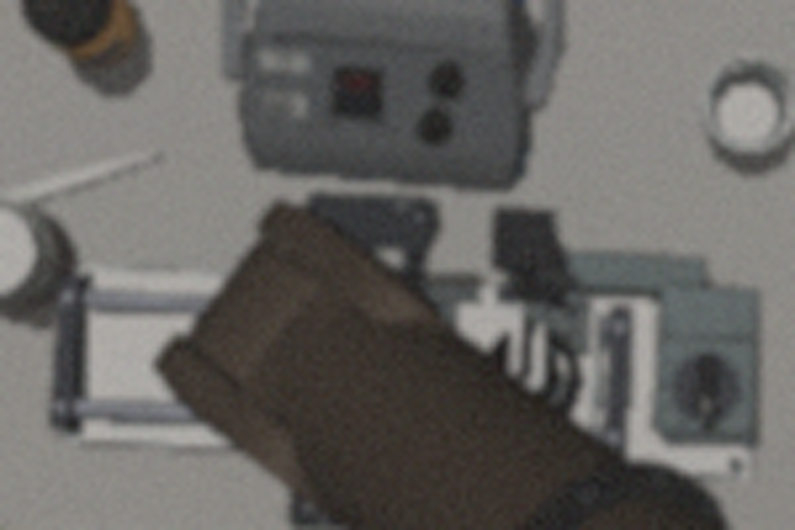

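```bash
python3 nudge.py '[[0.008,0,0,0,0],[0.01,0,0,0,0],[0.016,0,0,0,0],[0.02,0,0,0,0],[0.02,0,0,0,0],[0.02,0,0,0,0],[0.02,0,0,0,0],[0.02,0,0,0,0],[0.014,0,0,0,0],[0.008,0,0,0,0]]'; python3 nudge.py '[[0.006,0,0,0,0],[0.004,0,0,0,0],[0.003,0,0,0,0],[0.003,0,0,0,0],[0,0,0,0,0],[0,0,0,0,0]]';python3 - <<'E'
from h import *
to(W(0,-.015,.064),YAW)
E
```

```text
clock: 8.65
position: [0.489, 0.3045, 0.0639]
ee_rot: [2.279, 2.162, -0.0]
force: [-2.6, -2.9, 7.8]
width: 0.148
gripper_force: 30.0
clock: 9.25
position: [0.4895, 0.3155, 0.0638]
ee_rot: [2.278, 2.157, -0.009]
force: [-6.4, -13.1, 16.6]
width: 0.154
gripper_force: 30.0
clock 9.25 pos [0.4895 0.3155 0.0638] tooly ang -0.055 F [ -6.4 -13.1  16.6] w 0.154
  d tool [-0.1567 -0.0007  0.001 ]
  turn -0.002 j7 -1.21
```

```bash
python3 nudge.py '[[-0.006,0,0,0,0],[-0.01,0,0,0,0],[-0.016,0,0,0,0],[-0.02,0,0,0,0],[-0.02,0,0,0,0],[-0.02,0,0,0,0],[-0.02,0,0,0,0],[-0.02,0,0,0,0],[-0.014,0,0,0,0],[-0.008,0,0,0,0]]'; python3 nudge.py '[[-0.006,0,0,0,0],[-0.004,0,0,0,0],[-0.004,0,0,0,0],[-0.002,0,0,0,0],[0,0,0,0,0],[0,0,0,0,0]]'; python3 nudge.py '[[0.007,0,0,0,0],[0.01,0,0,0,0],[0.016,0,0,0,0],[0.02,0,0,0,0],[0.02,0,0,0,0],[0.02,0,0,0,0],[0.02,0,0,0,0],[0.02,0,0,0,0],[0.014,0,0,0,0],[0.008,0,0,0,0]]'; python3 nudge.py '[[0.006,0,0,0,0],[0.004,0,0,0,0],[0.003,0,0,0,0],[0.003,0,0,0,0],[0,0,0,0,0],[0,0,0,0,0]]'
```

```text
clock: 10.25
position: [0.4816, 0.1641, 0.0639]
ee_rot: [2.281, 2.16, -0.0]
force: [-1.1, 2.7, 2.1]
width: 0.15
gripper_force: 30.0
clock: 10.85
position: [0.4812, 0.1554, 0.064]
ee_rot: [-2.272, -2.162, -0.011]
force: [0.1, 18.3, -8.8]
width: 0.151
gripper_force: 30.0
clock: 11.85
position: [0.489, 0.3054, 0.0639]
ee_rot: [2.278, 2.162, -0.0]
force: [-3.1, -2.4, 10.8]
width: 0.151
gripper_force: 30.0
clock: 12.45
position: [0.4895, 0.3155, 0.0636]
ee_rot: [2.278, 2.156, -0.011]
force: [-5.9, -17.0, 20.2]
width: 0.151
gripper_force: 30.0
```

```bash
sed -i 's/^YAW=.*/YAW=-.052; O=np.array([.482,.1707,0]); RF=R.from_euler("z",YAW)/' h.py
cat >> h.py <<'E'
def cups(d=None):
    d=d or shot(); g=cv2.GaussianBlur(cv2.cvtColor(d["image"],cv2.COLOR_BGR2GRAY),(0,0),.7)
    n,l,s,c=cv2.connectedComponentsWithStats((g[140:245,255:380]>146).astype(np.uint8))
    for i in range(1,n):
        if s[i,4]>20: q=c[i]+[255,140]; print("cup",s[i,2:],q.round(1),onz(d,[q],.018)[0].round(4))
E
python3 nudge.py '[[-0.004,0,0,0,0],[0,0,0,0,0.7],[0,0,0,0,0.7],[0,0,0,0,0.7],[0,0,0,0,0.7],[0,0,-0.03,0,0.9],[0,0,-0.04,0,0.9],[0,0,-0.04,0,1],[0,0,-0.04,0,1],[0,0,-0.04,0,1]]'; python3 nudge.py '[[-0.02,0,-0.04,0,1],[-0.04,0,-0.008,0,1],[-0.045,0,0,0,1],[-0.045,0,0,0,1],[0,0,0,0,1]]'
python3 - <<'E'
from h import *
d=shot();cups(d); print(pix(d,[W(0,.05,.064),W(0,.145,.098)]))
to(None,YAW)
E
```

```text
clock: 13.45
position: [0.4894, 0.3167, 0.2553]
ee_rot: [-2.279, -2.162, 0.0]
force: [0.7, 0.5, -0.1]
width: 0.886
gripper_force: 0.0
clock: 13.95
position: [0.4827, 0.1597, 0.3012]
ee_rot: [2.287, 2.149, -0.005]
force: [0.9, -0.1, 0.2]
width: 1.002
gripper_force: 0.0
cup [10 10 83] [280.6 166.4] [ 0.642  -0.0689  0.018 ]
cup [ 21  33 165] [264.2 223.6] [ 0.4516 -0.0144  0.018 ]
cup [11 10 82] [345.9 224.3] [ 0.4493 -0.2839  0.018 ]
cup [10 10 81] [308.7 228.4] [ 0.4358 -0.1611  0.018 ]
[[191.20482258 213.06905741]
 [159.54481965 211.09786144]]
clock 14.0 pos [0.4824 0.1631 0.3015] tooly ang -0.059 F [-0.4  0.7  0.4] w 0.999
  turn -0.007 j7 -0.74
```

```bash
python3 -c "
from h import *
to([.4358,-.1611,.031],YAW)"
```

```text
clock 14.0 pos [0.4824 0.1631 0.3015] tooly ang -0.059 F [-0.4  0.7  0.4] w 0.999
  d tool [-0.3259 -0.0273  0.2712]
  turn -0.007 j7 -0.74
```

```bash
python3 nudge.py '[[-0.04,-0.0034,0,-0.007,1],[-0.0405,-0.0034,0,0,1],[-0.0405,-0.0034,0,0,1],[-0.041,-0.0034,0,0,1],[-0.041,-0.0034,0,0,1],[-0.041,-0.0034,0,0,1],[-0.041,-0.0034,0,0,1],[-0.041,-0.0034,0,0,1],[0,0,0.045,0,1],[0,0,0.045,0,1]]';python3 nudge.py '[[0,0,0.045,0,1],[0,0,0.04,0,1],[0,0,0,0,1]]'
python3 - <<'E'
from h import *
to([.4358,-.1611,.031],YAW); cups()
E
```

```text
clock: 15.0
position: [0.4407, -0.158, 0.2114]
ee_rot: [2.272, 2.166, 0.003]
force: [0.8, -0.1, -0.9]
width: 0.999
gripper_force: 0.0
clock: 15.3
position: [0.4366, -0.1555, 0.1228]
ee_rot: [-2.264, -2.167, 0.005]
force: [-0.4, 0.0, 0.8]
width: 0.999
gripper_force: 0.0
clock 15.3 pos [ 0.4366 -0.1555  0.1228] tooly ang -0.044 F [-0.4  0.   0.8] w 0.999
  d tool [-0.0059  0.0001  0.0917]
  turn 0.008 j7 -0.15
cup [10 10 80] [280.5 166.4] [ 0.6419 -0.0687  0.018 ]
cup [ 20  33 161] [264.1 223.4] [ 0.4521 -0.0141  0.018 ]
```

```bash
python3 nudge.py '[[-0.006,0,0.025,0.008,1],[0,0,0.035,0,1],[0,0,0.025,0,1],[0,0,0.006,0,1],[0,0,0,0,1],[0,0,0,0,0.4],[0,0,0,0,0.4],[0,0,0,0,0.4],[0,0,0,0,0.4],[0,0,0,0,0.4]]' 30; python3 nudge.py '[[0,0,0,0,0.4],[0,0,0,0,0.4]]'
python3 - <<'E'
from h import *
to([.4358,-.1611,.031],YAW)
d=shot();s=shot("scene"); crop(s,230,170,150,100,5.3,"pics/s6.png")
E
```

```text
clock: 16.35
position: [0.439, -0.1636, 0.0361]
ee_rot: [2.281, 2.16, -0.0]
force: [-1.4, 0.0, 6.6]
width: 0.639
gripper_force: 30.0
clock: 16.55
position: [0.439, -0.1636, 0.0361]
ee_rot: [2.281, 2.16, -0.001]
force: [-2.2, -0.1, 5.4]
width: 0.632
gripper_force: 30.0
clock 16.55 pos [ 0.439  -0.1636  0.0361] tooly ang -0.054 F [-2.2 -0.1  5.4] w 0.632
  d tool [ 0.0024 -0.0033  0.0051]
  turn -0.002 j7 -0.28
```

View pics/s6.png

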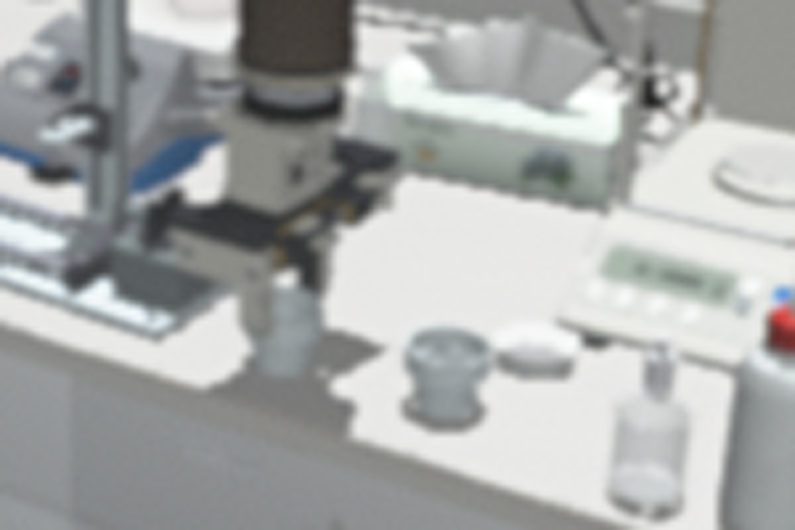

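```bash
python3 nudge.py '[[0,0,-0.03,0,0.4],[0,0,-0.045,0,0.4],[0,0,-0.045,0,0.4],[0,0,-0.045,0,0.4],[0,0,-0.045,0,0.4],[0,0,-0.045,0,0.4],[0,0,-0.01,0,0.4],[0,0,0,0,0.4],[0,0,0,0,0.4]]'
python3 - <<'E'
from h import *
to(W(0,.049,.073+.006),YAW); print(W(0,.049,0))
E
```

```text
clock: 17.55
position: [0.4382, -0.1635, 0.2994]
ee_rot: [-2.28, -2.159, 0.002]
force: [0.1, -0.3, -2.4]
width: 0.629
gripper_force: 30.0
clock 17.55 pos [ 0.4382 -0.1635  0.2994] tooly ang -0.054 F [ 0.1 -0.3 -2.4] w 0.629
  d tool [0.385  0.0259 0.2204]
  turn -0.002 j7 0.04
[0.48454685 0.21963377 0.        ]
```

```bash
python3 nudge.py '[[0.03,0.0026,0,0,0.4],[0.04,0.0026,0,0,0.4],[0.04,0.0026,0,0,0.4],[0.04,0.0026,0,0,0.4],[0.04,0.0026,0,0,0.4],[0.04,0.0026,0,0,0.4],[0.04,0.0026,0,0,0.4],[0.04,0.0026,0,0,0.4],[0.04,0.0026,0,0,0.4],[0.03,0.0026,0,0,0.4]]';python3 nudge.py '[[0,0,0,0,0.4],[0,0,0,0,0.4],[0,0,0,0,0.4]]'
python3 - <<'E'
from h import *
to(W(0,.049,.073+.006),YAW); cups()
E
```

```text
clock: 18.55
position: [0.4843, 0.2168, 0.2984]
ee_rot: [-2.277, -2.162, 0.005]
force: [0.1, -0.8, -0.1]
width: 0.636
gripper_force: 30.0
clock: 18.85
position: [0.4852, 0.2132, 0.2993]
ee_rot: [-2.281, -2.159, 0.004]
force: [0.2, 0.1, -1.2]
width: 0.637
gripper_force: 30.0
clock 18.85 pos [0.4852 0.2132 0.2993] tooly ang -0.055 F [ 0.2  0.1 -1.2] w 0.637
  d tool [ 0.0068 -0.0006  0.2203]
  turn -0.003 j7 -0.85
cup [15  4 30] [367.3 155.3] [ 0.6794 -0.359   0.018 ]
cup [10 10 87] [280.4 166.5] [ 0.6416 -0.0685  0.018 ]
cup [ 21  33 171] [264.2 223.8] [ 0.4511 -0.0143  0.018 ]
cup [11 10 86] [345.7 224.3] [ 0.4494 -0.2833  0.018 ]
```

Descend above the seat, then stop ~2 cm above and check.

```bash
python3 nudge.py '[[0.007,-0.0006,0.03,-0.003,0.4],[0,0,0.045,0,0.4],[0,0,0.045,0,0.4],[0,0,0.04,0,0.4],[0,0,0.025,0,0.4],[0,0,0.01,0,0.4],[0,0,0,0,0.4],[0,0,0,0,0.4]]'
python3 - <<'E'
from h import *
to(W(0,.049,.079),YAW)
s=shot("scene"); crop(s,160,150,110,80,7,"pics/s7.png")
E
```

```text
clock: 19.7
position: [0.486, 0.2217, 0.1069]
ee_rot: [2.278, 2.163, 0.002]
force: [0.1, -0.3, 0.1]
width: 0.634
gripper_force: 30.0
clock 19.7 pos [0.486  0.2217 0.1069] tooly ang -0.052 F [ 0.1 -0.3  0.1] w 0.634
  d tool [-0.0022 -0.0014  0.0279]
  turn 0.0 j7 -1.05
```

View pics/s7.png

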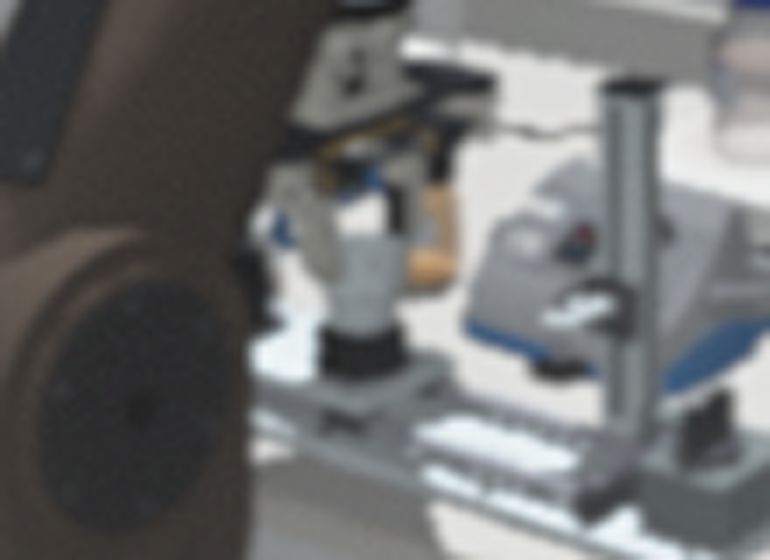

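```bash
python3 nudge.py '[[-0.002,-0.0014,0.005,0,0.4],[0,0,0.01,0,0.4],[0,0,0.008,0,0.4],[0,0,0.004,0,0.4],[0,0,0.001,0,0.4],[0,0,0,0,0.4],[0,0,0,0,0.4]]'
python3 - <<'E'
from h import *
to(W(0,.049,.079),YAW)
E
```

```text
clock: 20.45
position: [0.4838, 0.2203, 0.0781]
ee_rot: [-2.277, -2.165, -0.001]
force: [-1.4, -0.1, 6.3]
width: 0.634
gripper_force: 30.0
clock 20.45 pos [0.4838 0.2203 0.0781] tooly ang -0.051 F [-1.4 -0.1  6.3] w 0.634
  d tool [-0.0007  0.0008 -0.0009]
  turn 0.001 j7 -1.08
```

```bash
python3 nudge.py '[[0,0,0,0,0.95],[0,0,0,0,0.95],[0,0,0,0,0.95],[0,0,0,0,0.95],[0,0,-0.02,0,1],[0,0,-0.045,0,1],[0,0,-0.045,0,1],[0,0,-0.045,0,1],[0,0,-0.045,0,1],[0,0,-0.02,0,1]]'; python3 nudge.py '[[-0.03,0,0,0,1],[-0.04,0,0,0,1],[-0.04,0,0,0,1],[-0.04,0,0,0,1],[-0.04,0,0,0,1],[-0.04,0,0,0,1],[-0.04,0,0,0,1],[0,0,0,0,1],[0,0,0,0,1]]'
python3 - <<'E'
from h import *
d=shot(); cups(d); crop(d,140,145,150,100,5.3,"pics/c8.png")
to([.642,-.0688,.031],YAW); print(pix(d,[W(0,.05,.09),W(0,.05,.06)]),np.array([(pix(d,[W(0,.05,.09)])[0]-[140,145])*5.3]))
E
```

```text
clock: 21.45
position: [0.4845, 0.2208, 0.3019]
ee_rot: [2.276, 2.163, 0.007]
force: [0.0, 0.8, -0.8]
width: 1.002
gripper_force: 0.0
clock: 22.35
position: [0.4698, -0.0508, 0.2976]
ee_rot: [-2.28, -2.161, 0.0]
force: [-0.6, 0.9, 0.3]
width: 1.0
gripper_force: 0.0
cup [10  7 45] [270.4 172.6] [ 0.6211 -0.0351  0.018 ]
cup [10 10 77] [345.8 224.2] [ 0.4497 -0.2835  0.018 ]
cup [ 4 11 26] [260.  228.5] [ 4.353e-01 -3.000e-04  1.800e-02]
clock 22.4 pos [ 0.4699 -0.0495  0.2977] tooly ang -0.051 F [ 0.6  0.2 -0.4] w 1.0
  d tool [-0.0105  0.1729  0.2667]
  turn 0.001 j7 -0.25
[[189.97063727 212.80347857]
 [191.39079535 213.10907389]] [[264.84437751 359.35843645]]
```

View pics/c8.png

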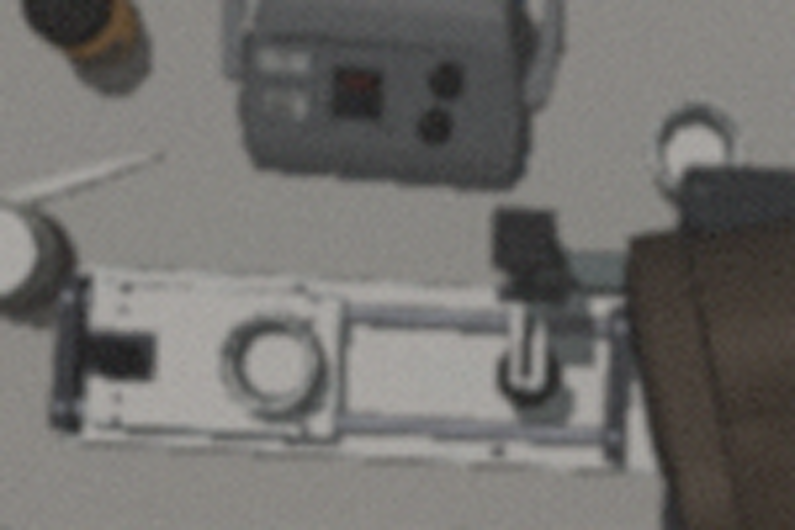

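```bash
python3 -c "
from h import *
to([.4505,-.286,.033],YAW)"
python3 nudge.py '[[-0.03,-0.001,0,0,1],[-0.04,-0.001,0,0,1],[-0.045,-0.001,0,0,1],[-0.045,-0.001,0,0,1],[-0.04,-0.001,0,0,1],[-0.03,-0.001,0,0,1],[0,0,0.045,0,1],[0,0,0.045,0,1],[0,0,0,0,1],[0,0,0,0,1]]'
python3 - <<'E'
from h import *
to([.4505,-.286,.033],YAW); cups()
E
```

```text
clock 22.4 pos [ 0.4699 -0.0495  0.2977] tooly ang -0.051 F [ 0.6  0.2 -0.4] w 1.0
  d tool [-0.2372 -0.0072  0.2646]
  turn 0.001 j7 -0.25
clock: 23.4
position: [0.453, -0.2779, 0.2085]
ee_rot: [-2.274, -2.166, -0.001]
force: [0.7, 0.6, 0.6]
width: 1.001
gripper_force: 0.0
clock 23.4 pos [ 0.453  -0.2779  0.2085] tooly ang -0.048 F [0.7 0.6 0.6] w 1.001
  d tool [-0.0084 -0.002   0.1755]
  turn 0.004 j7 0.12
cup [10 10 77] [270.7 174.2] [ 0.6158 -0.0359  0.018 ]
cup [ 21  33 166] [264.2 223.7] [ 0.4514 -0.0144  0.018 ]
```

```bash
python3 nudge.py '[[-0.008,-0.002,0.04,0.004,1],[0,0,0.045,0,1],[0,0,0.045,0,1],[0,0,0.03,0,1],[0,0,0.014,0,1],[0,0,0.003,0,1],[0,0,0,0,1],[0,0,0,0,1]]'
python3 - <<'E'
from h import *
to([.4505,-.286,.033],YAW)
E
python3 nudge.py '[[0,0,0,0,0.4],[0,0,0,0,0.4],[0,0,0,0,0.4],[0,0,0,0,0.4],[0,0,0,0,0.4],[0,0,0,0,0.4],[0,0,0,0,0.4]]' 30
python3 - <<'E'
from h import *
to([.4505,-.286,.033],YAW)
s=shot("scene"); crop(s,230,170,150,100,5.3,"pics/s9.png")
E
```

```text
clock: 24.25
position: [0.4514, -0.2879, 0.0327]
ee_rot: [2.279, 2.157, 0.001]
force: [0.6, -0.0, 1.0]
width: 1.002
gripper_force: 0.0
clock 24.25 pos [ 0.4514 -0.2879  0.0327] tooly ang -0.055 F [ 0.6 -0.   1. ] w 1.002
  d tool [ 0.0018 -0.001  -0.0003]
  turn -0.003 j7 -0.05
clock: 24.95
position: [0.4499, -0.2873, 0.0309]
ee_rot: [2.282, 2.159, -0.0]
force: [-0.9, 0.5, 3.2]
width: 0.647
gripper_force: 30.8
clock 24.95 pos [ 0.4499 -0.2873  0.0309] tooly ang -0.055 F [-0.9  0.5  3.2] w 0.647
  d tool [ 0.0013  0.0005 -0.0021]
  turn -0.003 j7 -0.05
```

View pics/s9.png

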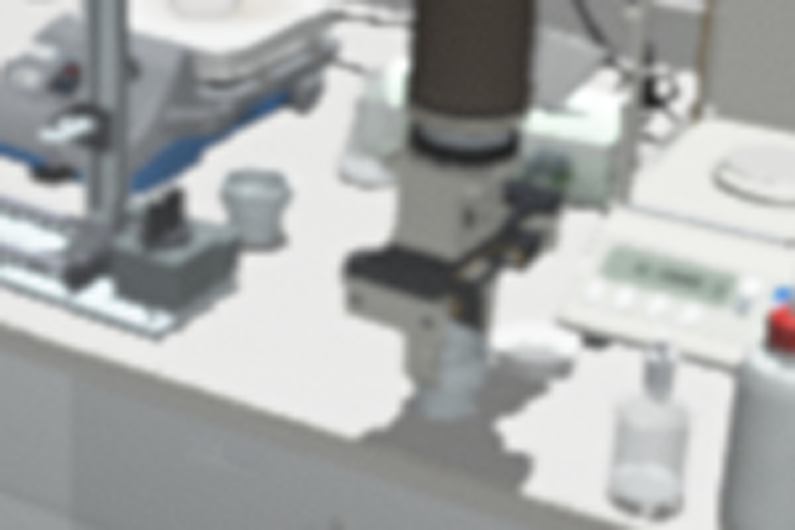

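Cup gripped (at about (455,375) in the crop). TCP is 0.031 above its foot. Lift and carry.

```bash
python3 nudge.py '[[0,0,-0.03,0,0.4],[0,0,-0.045,0,0.4],[0,0,-0.045,0,0.4],[0,0,-0.045,0,0.4],[0,0,-0.045,0,0.4],[0,0,-0.045,0,0.4],[0,0,-0.015,0,0.4],[0,0,0,0,0.4],[0.03,0,0,0,0.4],[0.04,0,0,0,0.4]]'; python3 nudge.py '[[0.04,0.001,0,0,0.4],[0.045,0.001,0,0,0.4],[0.045,0.001,0,0,0.4],[0.045,0.001,0,0,0.4],[0.045,0.001,0,0,0.4],[0.045,0.001,0,0,0.4],[0.045,0.001,0,0,0.4],[0.04,0.001,0,0,0.4],[0,0,0,0,0.4],[0,0,0,0,0.4]]'
python3 - <<'E'
from h import *
to(W(0,.049,.062+.031),YAW); cups()
E
```

```text
clock: 26.0
position: [0.4525, -0.2184, 0.2986]
ee_rot: [-2.285, -2.153, 0.002]
force: [0.3, 0.8, -0.3]
width: 0.648
gripper_force: 30.8
clock: 27.0
position: [0.4801, 0.1322, 0.2991]
ee_rot: [-2.278, -2.162, 0.003]
force: [-0.0, -1.2, -0.5]
width: 0.651
gripper_force: 30.8
clock 27.0 pos [0.4801 0.1322 0.2991] tooly ang -0.052 F [-0.  -1.2 -0.5] w 0.651
  d tool [0.0877 0.0004 0.2061]
  turn -0.0 j7 -0.68
cup [10 10 76] [270.7 174.2] [ 0.6156 -0.036   0.018 ]
cup [ 20  32 159] [264.2 223.3] [ 0.4526 -0.0144  0.018 ]
```

```bash
python3 nudge.py '[[0.03,0,0,0,0.4],[0.037,0,0,0,0.4],[0.02,0,0.02,0,0.4],[0,0,0.045,0,0.4],[0,0,0.045,0,0.4],[0,0,0.04,0,0.4],[0,0,0.02,0,0.4],[0,0,0.005,0,0.4],[0,0,0,0,0.4],[0,0,0,0,0.4]]'
python3 - <<'E'
from h import *
to(W(0,.049,.062+.031),YAW)
E
```

```text
clock: 28.05
position: [0.4866, 0.2183, 0.1268]
ee_rot: [2.283, 2.158, 0.002]
force: [0.4, 0.5, -0.3]
width: 0.646
gripper_force: 30.8
clock 28.05 pos [0.4866 0.2183 0.1268] tooly ang -0.056 F [ 0.4  0.5 -0.3] w 0.646
  d tool [ 0.0011 -0.0022  0.0338]
  turn -0.004 j7 -1.03
```

```bash
python3 nudge.py '[[0.001,-0.002,0.005,-0.004,0.4],[0,0,0.008,0,0.4],[0,0,0.008,0,0.4],[0,0,0.006,0,0.4],[0,0,0.004,0,0.4],[0,0,0.002,0,0.4],[0,0,0.001,0,0.4],[0,0,0,0,0.4],[0,0,0,0,0.4]]'
python3 - <<'E'
from h import *
to(W(0,.049,.062+.031),YAW)
E
```

```text
clock: 28.95
position: [0.4838, 0.2205, 0.0927]
ee_rot: [2.277, 2.164, 0.002]
force: [-3.9, -0.6, 11.2]
width: 0.649
gripper_force: 30.9
clock 28.95 pos [0.4838 0.2205 0.0927] tooly ang -0.051 F [-3.9 -0.6 11.2] w 0.649
  d tool [-0.0008  0.0008 -0.0003]
  turn 0.001 j7 -1.07
```

```bash
python3 nudge.py '[[0,0,-0.001,0,0.95],[0,0,0,0,0.95],[0,0,0,0,0.95],[0,0,0,0,0.95],[0,0,-0.02,0,1],[0,0,-0.045,0,1],[0,0,-0.045,0,1],[0,0,-0.045,0,1],[0,0,-0.045,0,1],[0,0,-0.005,0,1]]'; python3 nudge.py '[[-0.03,0.005,0,0,1],[-0.04,0.015,0,0,1],[-0.04,0.02,0,0,1],[-0.04,0.02,0,0,1],[-0.04,0.02,0,0,1],[-0.04,0.02,0,0,1],[-0.03,0.015,0,0,1],[0,0,0,0,1],[0,0,0,0,1]]'
python3 - <<'E'
from h import *
to([.617,-.0385,.031],YAW)
d=shot(); cups(d); crop(d,140,145,150,100,5.3,"pics/c10.png")
E
```

```text
clock: 29.95
position: [0.4854, 0.2217, 0.3031]
ee_rot: [2.276, 2.162, 0.012]
force: [0.4, 0.2, -0.2]
width: 1.0
gripper_force: 0.0
clock: 30.85
position: [0.5852, -0.0465, 0.2967]
ee_rot: [-2.278, -2.161, 0.001]
force: [-0.1, 0.2, 0.4]
width: 1.001
gripper_force: 0.0
clock 30.85 pos [ 0.5852 -0.0465  0.2967] tooly ang -0.053 F [-0.1  0.2  0.4] w 1.001
  d tool [0.0095 0.0317 0.2657]
  turn -0.001 j7 -0.37
cup [ 20  16 175] [371.9 152.3] [ 0.6896 -0.3747  0.018 ]
cup [ 12  33 147] [262.2 222.8] [ 0.4544 -0.0079  0.018 ]
```

View pics/c10.png

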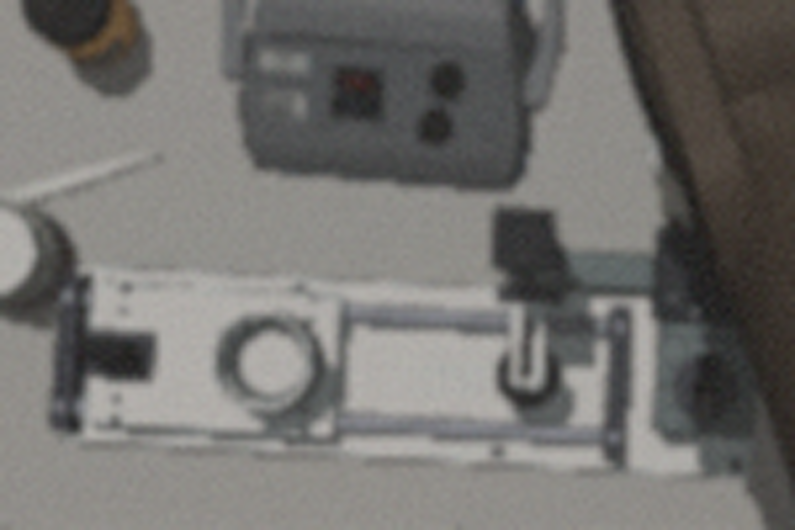

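```bash
python3 nudge.py '[[0.0095,0.0317,0,0,1],[0,0,0.04,0,1],[0,0,0.045,0,1],[0,0,0.045,0,1],[0,0,0.045,0,1],[0,0,0.02,0,1],[0,0,0,0,1],[0,0,0,0,1]]'
python3 - <<'E'
from h import *
to([.617,-.0385,.031],YAW)
E
```

```text
clock: 31.7
position: [0.6177, -0.0364, 0.1037]
ee_rot: [-2.275, -2.166, -0.001]
force: [0.5, 0.3, 0.7]
width: 1.0
gripper_force: 0.0
clock 31.7 pos [ 0.6177 -0.0364  0.1037] tooly ang -0.049 F [0.5 0.3 0.7] w 1.0
  d tool [-0.0022 -0.0006  0.0727]
  turn 0.003 j7 -0.52
```

```bash
python3 nudge.py '[[-0.002,-0.0006,0.02,0.003,1],[0,0,0.03,0,1],[0,0,0.017,0,1],[0,0,0.005,0,1],[0,0,0,0,0.4],[0,0,0,0,0.4],[0,0,0,0,0.4],[0,0,0,0,0.4],[0,0,0,0,0.4],[0,0,0,0,0.4]]' 30
python3 nudge.py '[[0,0,0,0,0.4],[0,0,0,0,0.4]]'
python3 - <<'E'
from h import *
to([.617,-.0385,.031],YAW)
E
```

```text
clock: 32.7
position: [0.6173, -0.04, 0.0314]
ee_rot: [2.28, 2.16, 0.001]
force: [-0.9, -0.3, 5.5]
width: 0.65
gripper_force: 30.0
clock: 32.9
position: [0.6173, -0.04, 0.0314]
ee_rot: [2.28, 2.16, 0.001]
force: [-0.5, -0.0, 6.0]
width: 0.649
gripper_force: 30.0
clock 32.9 pos [ 0.6173 -0.04    0.0314] tooly ang -0.054 F [-0.5 -0.   6. ] w 0.649
  d tool [ 0.0014 -0.0004  0.0004]
  turn -0.002 j7 -0.58
```

```bash
python3 nudge.py '[[0,0,-0.03,0,0.4],[0,0,-0.045,0,0.4],[0,0,-0.045,0,0.4],[0,0,-0.045,0,0.4],[0,0,-0.045,0,0.4],[0,0,-0.045,0,0.4],[0,0,-0.02,0,0.4],[0,0,0,0,0.4],[0,0,0,0,0.4]]'
python3 - <<'E'
from h import *
to(W(0,.049,.082+.0314),YAW)
E
```

```text
clock: 33.8
position: [0.6166, -0.0401, 0.3053]
ee_rot: [2.281, 2.16, -0.001]
force: [-0.5, 0.7, -1.2]
width: 0.651
gripper_force: 30.0
clock 33.8 pos [ 0.6166 -0.0401  0.3053] tooly ang -0.054 F [-0.5  0.7 -1.2] w 0.651
  d tool [ 0.2523 -0.1458  0.1918]
  turn -0.002 j7 -0.39
```

```bash
python3 nudge.py '[[0.022,-0.014,0,0,0.4],[0.034,-0.02,0,0,0.4],[0.036,-0.02,0,0,0.4],[0.036,-0.02,0,0,0.4],[0.036,-0.02,0,0,0.4],[0.036,-0.02,0,0,0.4],[0.032,-0.02,0,0,0.4],[0.02,-0.012,0,0,0.4],[0,0,0,0,0.4],[0,0,0,0,0.4]]'; python3 nudge.py '[[0,0,0.03,0,0.4],[0,0,0.045,0,0.4],[0,0,0.045,0,0.4],[0,0,0.03,0,0.4],[0,0,0.01,0,0.4],[0,0,0,0,0.4],[0,0,0,0,0.4]]'
python3 - <<'E'
from h import *
to(W(0,.049,.082+.0314),YAW)
E
```

```text
clock: 34.8
position: [0.4841, 0.2191, 0.3043]
ee_rot: [-2.279, -2.162, 0.004]
force: [0.2, -0.5, -0.8]
width: 0.648
gripper_force: 30.0
clock: 35.5
position: [0.4856, 0.2197, 0.1468]
ee_rot: [2.281, 2.16, 0.002]
force: [1.0, 0.4, 0.4]
width: 0.652
gripper_force: 30.0
clock 35.5 pos [0.4856 0.2197 0.1468] tooly ang -0.055 F [1.  0.4 0.4] w 0.652
  d tool [-0.0002 -0.001   0.0334]
  turn -0.003 j7 -1.01
```

```bash
python3 nudge.py '[[0,-0.001,0.005,-0.003,0.4],[0,0,0.008,0,0.4],[0,0,0.008,0,0.4],[0,0,0.006,0,0.4],[0,0,0.004,0,0.4],[0,0,0.002,0,0.4],[0,0,0,0,0.4],[0,0,0,0,0.4]]'
python3 - <<'E'
from h import *
to(W(0,.049,.082+.0314),YAW)
E
```

```text
clock: 36.3
position: [0.4837, 0.2197, 0.1133]
ee_rot: [2.277, 2.164, 0.0]
force: [-2.7, -2.0, 9.7]
width: 0.647
gripper_force: 30.1
clock 36.3 pos [0.4837 0.2197 0.1133] tooly ang -0.051 F [-2.7 -2.   9.7] w 0.647
  d tool [-0.0001  0.0008 -0.0001]
  turn 0.001 j7 -1.05
```

```bash
python3 nudge.py '[[0,0,-0.001,0,0.95],[0,0,0,0,0.95],[0,0,0,0,0.95],[0,0,0,0,0.95],[0,0,-0.02,0,1],[0,0,-0.045,0,1],[0,0,-0.045,0,1],[0,0,-0.045,0,1],[0,0,-0.03,0,1],[0,0,0,0,1]]'
python3 nudge.py '[[-0.03,0,0,0,1],[-0.04,0,0,0,1],[-0.04,0,0,0,1],[-0.04,0,0,0,1],[-0.04,0,0,0,1],[-0.04,0,0,0,1],[-0.03,0,0,0,1],[0,0,0,0,1],[0,0,0,0,1]]'
python3 - <<'E'
from h import *
to(W(0,-.217,.075),YAW-np.pi/2)
d=shot();s=shot("scene")
P=[W(0,-.11,z) for z in(.078,.098,.118,.138)]+[W(0,-.098,z) for z in(.098,.118)]
print("pad axis in s1 crop coords",((pix(s,P)-[180,140])*4.7).round(0).tolist())
print("col top",((pix(s,[W(.069,-.11,.24)])-[180,140])*4.7).round(0))
crop(d,140,145,150,100,4,"/tmp/a.png");crop(s,180,140,100,100,4,"/tmp/b.png")
a=cv2.imread("/tmp/a.png");b=cv2.imread("/tmp/b.png");cv2.imwrite("pics/m11.png",cv2.hconcat([cv2.resize(a,(400,400*400//600)).copy() if 0 else a[:,:400],b]))
E
```

```text
clock: 37.3
position: [0.4851, 0.2213, 0.303]
ee_rot: [2.276, 2.162, 0.011]
force: [-0.7, -0.2, 0.5]
width: 1.002
gripper_force: 0.0
clock: 38.2
position: [0.47, -0.0405, 0.2981]
ee_rot: [-2.279, -2.161, 0.001]
force: [-0.5, 0.1, 0.6]
width: 0.999
gripper_force: 0.0
clock 38.2 pos [ 0.47   -0.0405  0.2981] tooly ang -0.053 F [-0.5  0.1  0.6] w 0.999
  d tool [-0.0055  0.0012  0.2231]
  turn 1.57 j7 -0.28
pad axis in s1 crop coords [[283.0, 297.0], [283.0, 277.0], [283.0, 255.0], [282.0, 234.0], [272.0, 273.0], [272.0, 252.0]]
col top [[330. 102.]]
```

View pics/m11.png

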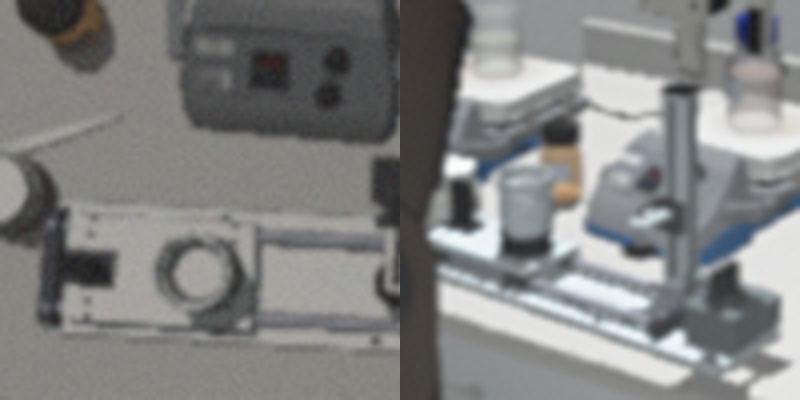

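```bash
python3 nudge.py '[[-0.0055,0.0012,0,0,1],[0,0,0,-0.14,0.7],[0,0,0,-0.14,0.7],[0,0,0,-0.14,0.7],[0,0,0,-0.14,0.7],[0,0,0,-0.14,0.7],[0,0,0,-0.14,0.7],[0,0,0,0,0.7],[0,0,0,0,0.7]]'
python3 - <<'E'
from h import *
to(W(0,-.217,.070),YAW+np.radians(48))
E
```

```text
clock: 39.2
position: [0.4714, -0.0452, 0.2987]
ee_rot: [-1.202, -2.902, -0.0]
force: [0.6, -0.2, 0.0]
width: 0.702
gripper_force: 0.0
clock 39.2 pos [ 0.4714 -0.0452  0.2987] tooly ang 0.786 F [ 0.6 -0.2  0. ] w 0.702
  d tool [-1.000e-04 -1.000e-03  2.287e-01]
  turn -0.0 j7 0.5
```

```bash
python3 nudge.py '[[0,-0.001,0.04,0,0.7],[0,0,0.045,0,0.7],[0,0,0.045,0,0.7],[0,0,0.045,0,0.7],[0,0,0.035,0,0.7],[0,0,0.015,0,0.7],[0,0,0.003,0,0.7],[0,0,0,0,0.7],[0,0,0,0,0.7]]'
python3 - <<'E'
from h import *
to(W(0,-.217,.070),YAW+np.radians(48))
E
```

```text
clock: 40.1
position: [0.4719, -0.0462, 0.0723]
ee_rot: [1.197, 2.902, 0.001]
force: [-0.4, 0.4, -0.3]
width: 0.699
gripper_force: 0.0
clock 40.1 pos [ 0.4719 -0.0462  0.0723] tooly ang 0.788 F [-0.4  0.4 -0.3] w 0.699
  d tool [ 0.001  -0.0007  0.0023]
  turn 0.002 j7 0.2
```

```bash
python3 nudge.py '[[0.001,-0.0007,0.002,0,0.4],[0,0,0,0,0.4],[0,0,0,0,0.4],[0,0,0,0,0.4],[0,0,0,0,0.4],[0,0,0,0,0.4]]' 30
python3 nudge.py '[[0,0,0,0.1,0.4],[0,0,0,0.1,0.4],[0,0,0,0.1,0.4],[0,0,0,0.1,0.4],[0,0,0,0.1,0.4]]'
python3 nudge.py '[[0,0,0,0.1,0.4],[0,0,0,0.1,0.4],[0,0,0,0.1,0.4],[0,0,0,0.1,0.4],[0,0,0,0.1,0.4],[0,0,0,0.05,0.4],[0,0,0,0,0.4],[0,0,0,0,0.4]]'
python3 - <<'E'
from h import *
to(W(0,-.217,.070),YAW+np.radians(-12)); print(arm.observe()["ft_torque"])
E
```

```text
clock: 40.7
position: [0.4717, -0.0444, 0.0694]
ee_rot: [1.194, 2.902, 0.007]
force: [6.1, 3.9, -4.5]
width: 0.4
gripper_force: 4.1
clock: 41.2
position: [0.4717, -0.0441, 0.0695]
ee_rot: [1.877, 2.516, 0.007]
force: [5.2, 1.7, -3.6]
width: 0.407
gripper_force: 31.9
clock: 42.0
position: [0.4703, -0.0469, 0.0693]
ee_rot: [2.49, 1.912, 0.001]
force: [0.5, -5.7, 6.4]
width: 0.409
gripper_force: 17.0
clock 42.0 pos [ 0.4703 -0.0469  0.0693] tooly ang -0.261 F [ 0.5 -5.7  6.4] w 0.409
  d tool [ 0.001   0.0002 -0.0007]
  turn 0.0 j7 -0.67
[-0.97641702 -0.43954824  0.13236647]
```

```bash
python3 nudge.py '[[0,0,0,0,0.7],[0,0,0,0,0.7],[0,0,0,0,0.7],[0,0,0,0,0.7],[0,0,-0.04,0,0.7],[0,0,-0.045,0,0.7],[0,0,-0.045,0,0.7],[-0.045,0,0,-0.14,0.7],[-0.045,0,0,-0.14,0.7],[-0.045,0,0,-0.14,0.7]]'
python3 nudge.py '[[-0.04,0,0,-0.14,0.7],[-0.03,0,0,-0.14,0.7],[0,0,0,0,0.7],[0,0,0,0,0.7]]'
cat >> h.py <<'E'
def dial():
    d=shot(); g=cv2.resize(cv2.cvtColor(d["image"],cv2.COLOR_BGR2GRAY),None,fx=4,fy=4,interpolation=cv2.INTER_CUBIC)
    u,v=(pix(d,[W(.001,-.2145,.092)])[0]*4+1.5).astype(int); p=g[v-40:v+41,u-40:u+41]
    yy,xx=np.mgrid[-40:41,-40:41]; r=np.hypot(xx,yy)
    q=p.astype(float)
    for th in range(0,180,15):  # darkness along bar direction (world angle rel feeder x)
        w=RF.apply([np.cos(np.radians(th)),np.sin(np.radians(th)),0]); a=(-w[1],-w[0])
        al=xx*a[0]+yy*a[1]; ac=-xx*a[1]+yy*a[0]
        print(th,q[(abs(al)<22)&(abs(ac)<7)].mean().round(1),end="; ")
    print()
def head():
    s=shot("scene"); g=s["image"].mean(2)
    u,_=pix(s,[W(0,-.11,.1)])[0]
    for z in np.arange(.075,.205,.005):
        v=pix(s,[W(0,-.11,z)])[0][1]; print(round(z,3),g[int(round(v)),int(round(u))-1:int(round(u))+2].mean().round(0),end="; ")
    print()
E
python3 - <<'E'
from h import *
to(W(0,-.217,.07),YAW+np.radians(30)); dial(); head()
s=cv2.imread("pics/scene0.png").mean(2); print(s[185:208,238:243].mean(1).round(0))
E
```

```text
clock: 43.0
position: [0.4526, -0.176, 0.1992]
ee_rot: [2.045, 2.384, -0.001]
force: [0.8, 0.0, 0.2]
width: 0.703
gripper_force: 0.0
clock: 43.4
position: [0.4673, -0.2434, 0.1982]
ee_rot: [-1.705, -2.637, -0.001]
force: [-0.2, 0.8, -0.4]
width: 0.7
gripper_force: 0.0
clock 43.4 pos [ 0.4673 -0.2434  0.1982] tooly ang 0.423 F [-0.2  0.8 -0.4] w 0.7
  d tool [0.1784 0.0841 0.1285]
  turn -0.048 j7 0.5
0 56.8; 15 57.9; 30 58.9; 45 59.5; 60 59.9; 75 59.6; 90 59.1; 105 58.6; 120 59.1; 135 58.8; 150 57.7; 165 56.6; 
0.075 225.0; 0.08 189.0; 0.085 131.0; 0.09 103.0; 0.095 113.0; 0.1 86.0; 0.105 60.0; 0.11 60.0; 0.115 84.0; 0.12 113.0; 0.125 125.0; 0.13 130.0; 0.135 172.0; 0.14 205.0; 0.145 191.0; 0.15 157.0; 0.155 116.0; 0.16 89.0; 0.165 101.0; 0.17 138.0; 0.175 154.0; 0.18 173.0; 0.185 177.0; 0.19 159.0; 0.195 148.0; 0.2 160.0; 
[ 96.  90. 106. 128. 140. 139. 132. 144. 165. 191. 210. 179. 147. 133.
 123. 108.  81.  59.  74. 142. 210. 222. 209.]
```

```bash
python3 nudge.py '[[0.035,0.017,0,0,0.7],[0.045,0.021,0,0,0.7],[0.045,0.021,0,0,0.7],[0.04,0.019,0,0,0.7],[0.013,0.006,0,0,0.7],[0,0,0,0,0.7],[0,0,0,0,0.7]]'
python3 - <<'E'
from h import *
to(W(0,-.217,.07),YAW+np.radians(26))
E
```

```text
clock: 44.2
position: [0.4703, -0.0463, 0.1988]
ee_rot: [1.7, 2.641, -0.001]
force: [-0.3, -0.9, -0.7]
width: 0.7
gripper_force: 0.0
clock 44.2 pos [ 0.4703 -0.0463  0.1988] tooly ang 0.427 F [-0.3 -0.9 -0.7] w 0.7
  d tool [0.0002 0.0006 0.1288]
  turn 0.025 j7 0.13
```

```bash
python3 nudge.py '[[0,0,0.04,0,0.7],[0,0,0.045,0,0.7],[0,0,0.035,0,0.6],[0,0,0.0085,0,0.5],[0,0,0,0,0.37],[0,0,0,0,0.37],[0,0,0,0,0.37],[0,0,0,0,0.37],[0,0,0,0,0.37]]'
python3 nudge.py '[[0,0,0,0.1,0.37],[0,0,0,0.1,0.37],[0,0,0,0.1,0.37],[0,0,0,0.1,0.37],[0,0,0,0.1,0.37]]'
python3 nudge.py '[[0,0,0,0.1,0.37],[0,0,0,0.1,0.37],[0,0,0,0.1,0.37],[0,0,0,0.1,0.37],[0,0,0,0.05,0.37],[0,0,0,0.025,0.37],[0,0,0,0,0.37],[0,0,0,0,0.37]]'
python3 - <<'E'
from h import *
to(W(0,-.217,.070),YAW+np.radians(-30)); head()
E
```

```text
clock: 45.1
position: [0.4712, -0.0469, 0.0711]
ee_rot: [1.702, 2.639, 0.001]
force: [0.3, -0.2, -0.2]
width: 0.37
gripper_force: 0.0
clock: 45.6
position: [0.4722, -0.0463, 0.0711]
ee_rot: [2.304, 2.133, 0.004]
force: [1.5, -0.6, 1.9]
width: 0.371
gripper_force: 18.0
clock: 46.4
position: [0.4694, -0.0484, 0.0708]
ee_rot: [2.74, 1.534, -0.004]
force: [-6.1, -5.6, 7.8]
width: 0.373
gripper_force: 9.3
clock 46.4 pos [ 0.4694 -0.0484  0.0708] tooly ang -0.55 F [-6.1 -5.6  7.8] w 0.373
  d tool [ 0.0027 -0.0001  0.0008]
  turn 0.025 j7 -0.86
0.075 225.0; 0.08 189.0; 0.085 130.0; 0.09 101.0; 0.095 111.0; 0.1 124.0; 0.105 122.0; 0.11 118.0; 0.115 111.0; 0.12 102.0; 0.125 93.0; 0.13 80.0; 0.135 64.0; 0.14 67.0; 0.145 74.0; 0.15 104.0; 0.155 152.0; 0.16 174.0; 0.165 165.0; 0.17 123.0; 0.175 143.0; 0.18 170.0; 0.185 177.0; 0.19 159.0; 0.195 148.0; 0.2 159.0;
```

```bash
python3 nudge.py '[[0,0,0,0.1,0.37],[0,0,0,0.05,0.37],[0,0,0,0,0.37]]'
python3 -c "
from h import *
head()"
python3 nudge.py '[[0,0,0,0,0.7],[0,0,0,0,0.7],[0,0,0,0,0.7],[0,0,0,0,0.7],[0,0,-0.04,0,0.7],[0,0,-0.045,0,0.7],[0,0,-0.045,0,0.7],[-0.04,0,0,-0.14,0.7],[-0.04,0,0,-0.14,0.7],[-0.04,0,0,-0.14,0.7]]'
python3 nudge.py '[[-0.03,0,0,-0.1,0.7],[-0.03,0,0,-0.1,0.7],[0,0,0,0,0.7],[0,0,0,0,0.7]]'
python3 -c "
from h import *
to(W(0,-.217,.07),YAW); dial(); head()"
```

```text
clock: 46.75
position: [0.468, -0.0486, 0.0706]
ee_rot: [2.849, 1.322, -0.008]
force: [-8.5, -6.9, 11.0]
width: 0.368
gripper_force: 13.8
0.075 225.0; 0.08 188.0; 0.085 130.0; 0.09 103.0; 0.095 115.0; 0.1 126.0; 0.105 130.0; 0.11 127.0; 0.115 116.0; 0.12 96.0; 0.125 76.0; 0.13 68.0; 0.135 65.0; 0.14 66.0; 0.145 69.0; 0.15 77.0; 0.155 102.0; 0.16 144.0; 0.165 165.0; 0.17 138.0; 0.175 137.0; 0.18 162.0; 0.185 174.0; 0.19 159.0; 0.195 148.0; 0.2 159.0; 
clock: 47.8
position: [0.4086, -0.1441, 0.2008]
ee_rot: [2.517, 1.879, 0.001]
force: [1.4, -1.0, -1.0]
width: 0.7
gripper_force: 0.0
clock: 48.2
position: [0.3949, -0.2019, 0.2003]
ee_rot: [2.328, 2.11, 0.001]
force: [0.3, 0.5, 0.2]
width: 0.695
gripper_force: 0.0
clock 48.2 pos [ 0.3949 -0.2019  0.2003] tooly ang -0.098 F [0.3 0.5 0.2] w 0.695
  d tool [0.1625 0.0602 0.1303]
  turn -0.046 j7 0.13
0 56.5; 15 56.7; 30 56.7; 45 56.0; 60 55.4; 75 54.2; 90 54.7; 105 55.6; 120 55.9; 135 54.9; 150 54.4; 165 55.4; 
0.075 225.0; 0.08 189.0; 0.085 131.0; 0.09 102.0; 0.095 112.0; 0.1 134.0; 0.105 136.0; 0.11 138.0; 0.115 127.0; 0.12 90.0; 0.125 58.0; 0.13 64.0; 0.135 118.0; 0.14 120.0; 0.145 123.0; 0.15 140.0; 0.155 169.0; 0.16 187.0; 0.165 172.0; 0.17 135.0; 0.175 131.0; 0.18 164.0; 0.185 176.0; 0.19 160.0; 0.195 148.0; 0.2 160.0;
```

```bash
python3 nudge.py '[[0.03,0.012,0,0,0.7],[0.04,0.015,0,0,0.7],[0.04,0.015,0,0,0.7],[0.035,0.012,0,0,0.7],[0.0175,0.006,0,0,0.7],[0,0,0,-0.14,0.7],[0,0,0,-0.14,0.7],[0,0,0,-0.14,0.7],[0,0,0,-0.15,0.7],[0,0,0,0,0.7]]'
python3 nudge.py '[[0,0,0,0,0.7]]'
python3 - <<'E'
from h import *
to(W(0,-.217,.07),YAW+np.radians(30))
E
```

```text
clock: 49.3
position: [0.47, -0.0444, 0.2002]
ee_rot: [-1.632, -2.684, -0.001]
force: [0.0, 0.6, -0.5]
width: 0.701
gripper_force: 0.0
clock: 49.4
position: [0.47, -0.0449, 0.2003]
ee_rot: [-1.642, -2.678, -0.0]
force: [-0.1, 0.2, 0.1]
width: 0.696
gripper_force: 0.0
clock 49.4 pos [ 0.47   -0.0449  0.2003] tooly ang 0.471 F [-0.1  0.2  0.1] w 0.696
  d tool [-1.400e-03  1.000e-04  1.303e-01]
  turn -0.001 j7 0.23
```

```bash
python3 nudge.py '[[-0.001,0,0.04,0,0.7],[0,0,0.045,0,0.7],[0,0,0.035,0,0.6],[0,0,0.009,0,0.5],[0,0,0,0,0],[0,0,0,0,0],[0,0,0,0,0],[0,0,0,0,0],[0,0,0,0,0],[0,0,0,0,0]]'
python3 nudge.py '[[0,0,0,0,0],[0,0,0,0,0]]'
python3 nudge.py '[[0,0,0,0.09,0],[0,0,0,0.1,0],[0,0,0,0.1,0],[0,0,0,0.1,0],[0,0,0,0.1,0],[0,0,0,0.034,0],[0,0,0,0,0],[0,0,0,0,0]]'
python3 - <<'E'
from h import *
to(W(0,-.217,.07),YAW); head()
E
```

```text
clock: 50.4
position: [0.4729, -0.046, 0.0724]
ee_rot: [1.636, 2.678, 0.005]
force: [4.4, 2.2, -0.6]
width: 0.124
gripper_force: 29.8
clock: 50.6
position: [0.4729, -0.046, 0.0724]
ee_rot: [1.635, 2.678, 0.005]
force: [5.4, 3.5, 0.3]
width: 0.126
gripper_force: 29.8
clock: 51.4
position: [0.4712, -0.0457, 0.0723]
ee_rot: [2.273, 2.167, 0.002]
force: [-1.9, 3.0, 8.0]
width: 0.144
gripper_force: 28.7
clock 51.4 pos [ 0.4712 -0.0457  0.0723] tooly ang -0.048 F [-1.9  3.   8. ] w 0.144
  d tool [-0.0003 -0.0004  0.0023]
  turn 0.004 j7 -0.37
0.075 225.0; 0.08 188.0; 0.085 130.0; 0.09 102.0; 0.095 113.0; 0.1 132.0; 0.105 134.0; 0.11 136.0; 0.115 137.0; 0.12 131.0; 0.125 117.0; 0.13 100.0; 0.135 57.0; 0.14 67.0; 0.145 95.0; 0.15 112.0; 0.155 116.0; 0.16 121.0; 0.165 142.0; 0.17 199.0; 0.175 190.0; 0.18 173.0; 0.185 148.0; 0.19 132.0; 0.195 139.0; 0.2 159.0;
```

```bash
python3 nudge.py '[[0,0,0,0.05,0],[0,0,0,0,0],[0,0,0,0,0.5],[0,0,0,0,0.5],[0,0,0,0,0.5],[0,0,0,0,0.5],[0,0,0,0,0.5],[0,0,-0.04,0,0.7],[0,0,-0.045,0,0.7],[0,0,-0.045,0,0.7]]'
python3 nudge.py '[[0,0,-0.045,0,0.7],[0,0,-0.045,0,0.7],[0,0,0,-0.05,0.7],[0,0,0,0,0.7],[0,0,0,0,0.7]]'
python3 -c "
from h import *
head(); to(W(0,.145,.063),YAW)"
```

```text
clock: 52.45
position: [0.4699, -0.0464, 0.2025]
ee_rot: [-2.328, -2.108, 0.001]
force: [0.7, -1.5, 0.3]
width: 0.685
gripper_force: 0.0
clock: 52.95
position: [0.4699, -0.0468, 0.2905]
ee_rot: [-2.277, -2.164, 0.002]
force: [-0.3, -0.7, -1.1]
width: 0.698
gripper_force: 0.0
0.075 224.0; 0.08 187.0; 0.085 129.0; 0.09 101.0; 0.095 111.0; 0.1 132.0; 0.105 134.0; 0.11 136.0; 0.115 138.0; 0.12 141.0; 0.125 144.0; 0.13 134.0; 0.135 62.0; 0.14 56.0; 0.145 73.0; 0.15 100.0; 0.155 114.0; 0.16 119.0; 0.165 130.0; 0.17 198.0; 0.175 192.0; 0.18 180.0; 0.185 159.0; 0.19 133.0; 0.195 131.0; 0.2 158.0; 
clock 53.0 pos [ 0.4697 -0.0467  0.2901] tooly ang -0.051 F [-0.9 -0.3  0.1] w 0.7
  d tool [0.3627 0.0019 0.2271]
  turn 0.001 j7 -0.17
```

Run:
```python
from h import *
a=cv2.imread("pics/scene0.png"); s=shot("scene"); b=s["image"]; cv2.imwrite("pics/sx.png",b)
U=lambda i:cv2.resize(cv2.cvtColor(i,cv2.COLOR_BGR2GRAY),None,fx=8,fy=8,interpolation=cv2.INTER_CUBIC)
A,B=U(a),U(b)
u,v=pix(s,[W(0,-.11,.1)])[0]
for (y0,y1) in((v-8,v+7),(v-8,v+2),(v-1,v+6)):
    t=A[int(y0*8):int(y1*8),int((u-6)*8):int((u+6)*8)]
    reg=B[int((v-35)*8):int((v+12)*8),int((u-8)*8):int((u+8)*8)]
    m=cv2.matchTemplate(reg,t,cv2.TM_CCOEFF_NORMED); _,mx,_,l=cv2.minMaxLoc(m)
    print(mx,"shift rows",(l[1]/8+int((v-35)*8)/8)-int(y0*8)/8, "cols",l[0]/8-2)
print([float((pix(s,[W(0,-.11,.1+.02*n)])[0]-pix(s,[W(0,-.11,.1)])[0])[1].round(2)) for n in range(5)])
print(b.mean(2)[175:206,int(u)-1:int(u)+3].mean(1).round(0))
```

```text
0.6551118493080139 shift rows -13.125 cols -0.375
0.7042196989059448 shift rows -14.0 cols 1.375
0.6707184910774231 shift rows -1.625 cols -0.25
[0.0, -4.5, -9.05, -13.64, -18.28]
[157. 143. 124. 134. 166. 186. 198. 194. 156. 124. 111. 105.  94.  72.
  57.  67. 103. 136. 145. 141. 139. 136. 134. 133. 126. 114. 102. 122.
 178. 220. 228.]
```

```bash
python3 nudge.py '[[0.03,0,0,0,0.6],[0.042,0,0,0,0.6],[0.042,0,0,0,0.6],[0.042,0,0,0,0.6],[0.042,0,0,0,0.6],[0.042,0,0,0,0.6],[0.042,0,0,0,0.6],[0.042,0.001,0,0,0.6],[0.038,0.001,0,0,0.6],[0,0,0,0,0.6]]'
python3 nudge.py '[[0,0,0.04,0,0.6],[0,0,0.04,0,0.6],[0,0,0.03,0,0.6],[0,0,0,0,0.6],[0,0,0,0,0.6]]'
python3 -c "
from h import *
to(W(0,.145,.063),YAW)"
```

```text
clock: 54.05
position: [0.4882, 0.3206, 0.2897]
ee_rot: [-2.266, -2.17, 0.001]
force: [-0.2, 0.1, 0.4]
width: 0.601
gripper_force: 0.0
clock: 54.55
position: [0.4902, 0.3146, 0.1812]
ee_rot: [-2.276, -2.165, 0.002]
force: [0.4, -0.1, 0.7]
width: 0.598
gripper_force: 0.0
clock 54.55 pos [0.4902 0.3146 0.1812] tooly ang -0.05 F [ 0.4 -0.1  0.7] w 0.598
  d tool [ 0.001  -0.0006  0.1182]
  turn 0.002 j7 -1.01
```

```bash
python3 nudge.py '[[0.001,-0.0006,0.03,0,0.6],[0,0,0.04,0,0.6],[0,0,0.03,0,0.6],[0,0,0.014,0,0.6],[0,0,0.003,0,0.6],[0,0,0,0,0],[0,0,0,0,0],[0,0,0,0,0],[0,0,0,0,0],[0,0,0,0,0]]' 30
python3 nudge.py '[[0,0,0,0,0],[0,0,0,0,0],[0,0,0,0,0],[0,0,0,0,0]]'
```

```text
clock: 55.55
position: [0.4901, 0.316, 0.0648]
ee_rot: [2.276, 2.165, 0.001]
force: [-0.4, 0.2, -0.0]
width: 0.218
gripper_force: 0.0
clock: 55.95
position: [0.4895, 0.3159, 0.0645]
ee_rot: [-2.276, -2.166, 0.0]
force: [-3.1, 0.1, 5.8]
width: 0.151
gripper_force: 30.0
```

Gripped. Slide in gently (0.16 m + ~4 mm).

```bash
python3 nudge.py '[[-0.003,0,0,0,0],[-0.006,0,0,0,0],[-0.01,0,0,0,0],[-0.012,0,0,0,0],[-0.014,0,0,0,0],[-0.014,0,0,0,0],[-0.014,0,0,0,0],[-0.014,0,0,0,0],[-0.014,0,0,0,0],[-0.014,0,0,0,0]]'; python3 nudge.py '[[-0.014,0,0,0,0],[-0.011,0,0,0,0],[-0.008,0,0,0,0],[-0.005,0,0,0,0],[-0.004,0,0,0,0],[-0.004,0,0,0,0],[-0.003,0,0,0,0],[0,0,0,0,0],[0,0,0,0,0]]'
```

```text
clock: 56.95
position: [0.4835, 0.2, 0.0645]
ee_rot: [-2.276, -2.166, 0.0]
force: [-3.8, 3.2, 7.0]
width: 0.151
gripper_force: 30.0
clock: 57.85
position: [0.4812, 0.1559, 0.0646]
ee_rot: [-2.27, -2.166, -0.008]
force: [-3.9, 17.6, -2.5]
width: 0.151
gripper_force: 30.0
```

```bash
python3 nudge.py '[[0.002,0,0,0,0],[0,0,0,0,0],[0,0,0,0,0.6],[0,0,0,0,0.6],[0,0,0,0,0.6],[0,0,0,0,0.6],[0,0,-0.02,0,0.6],[0,0,-0.045,0,0.6],[0,0,-0.045,0,0.6],[0,0,-0.045,0,0.6]]'; python3 nudge.py '[[0,0,-0.04,0,0.6],[0.045,0,0,0,0.6],[0.045,0,0,0,0.6],[0.04,0,0,0,0.6],[0,0,0,0,0.6],[0,0,0,0,0.6]]'
python3 - <<'E'
from h import *
d=shot(); g=cv2.GaussianBlur(cv2.cvtColor(d["image"],cv2.COLOR_BGR2GRAY),(0,0),.7); cv2.imwrite("pics/end.png",d["image"])
u,v=pix(d,[W(0,-.015,.085)])[0].astype(int)
n,l,s,c=cv2.connectedComponentsWithStats((g[v-10:v+11,u-14:u+15]<75).astype(np.uint8))
for i in range(1,n): print(s[i,2:],onz(d,[c[i]+[u-14,v-10]],.08)[0].round(4))
s=shot("scene")["image"]; cv2.imwrite("pics/end_s.png",s)
print("expected grip",W(0,-.015,.08)); to(None)
E
```

```text
clock: 58.85
position: [0.4814, 0.1536, 0.2208]
ee_rot: [-2.276, -2.166, 0.001]
force: [1.1, -0.1, 0.8]
width: 0.598
gripper_force: 0.0
clock: 59.45
position: [0.4879, 0.2843, 0.2588]
ee_rot: [-2.274, -2.168, 0.001]
force: [0.4, -0.5, -1.0]
width: 0.601
gripper_force: 0.0
[12  7 76] [0.4808 0.157  0.08  ]
expected grip [0.48122035 0.15572028 0.08      ]
clock 59.55 pos [0.4885 0.2824 0.2588] tooly ang -0.051 F [-0.5  0.8  0.5] w 0.603
```

```bash
python3 -c "
from cell import arm
print(arm.sign_off())"
```

```text
the job is handed in; nothing more can be done
None
```

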